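# Rack the oak coin boxes and clamp the stop

## Robot

A 6-joint arm with a two-finger parallel gripper is mounted at the origin on the work surface. World frame = base frame: x ahead of the robot, y to its left, z up, the work surface at z = 0. Lengths are in m, angles in rad, forces in N, time in s.
With the tool pointing down it reaches from about 0.275 to 0.725 m from the base axis. Payload 15.9 kg.
Tool frame: the origin (TCP) lies at the very end of the fingers, on their centre line; the grasp point (between the pads) lies 19 mm behind it; y points along the fingers, z is the direction in which the jaws open and shut, and the axes are right-handed (so a half turn about y gives the same grasp; the last joint's range is limited). The gripper opens to 85 mm and grips with 20 to 120 N. Pads are 22 mm wide; open, the fingers measure 114 mm over their backs; the gripper's body (76 mm by 85 mm) begins 54 mm behind the grasp point. The pads swing forward as they close: fully open they stand 13 mm farther back than shut.
Start: joints at [1.231, 0.213, -0.034, 1.323, 0, 1.571], TCP at [0.167, 0.471, 0.231] pointing down, gripper open.
Joint ranges: [-2.98, 2.98], [-0.74, 1.72], [-1.14, 1.35], [-2.1, 2.04], [-1.57, 1.44], [-3.14, 3.14]. Speed limits (rad/s): [1.89, 1.89, 2.39, 2.57, 3.14, 3.14].

## Interface

Orientations are given as a unit quaternion [w, x, y, z].
In Python, from bench import robot gives the robot as it stands. The module is installed in compiled form; this text tells all that it offers.
- The arm moves only by the tool send_rows, never from a script. Its arguments are lists of equal length, an entry for each row: "linear": the shift along the tool's x, y, z in cm, a list of three; "dr": the turn, a rotation vector about the tool's x, y, z in rad, a list of three; "claw": the closure, from 0 (fully open) to 1 (shut). A call has 1 to 12 rows; each row shifts and turns the commanded pose from where the row before left it, along the tool's axes as they then stand; what a row does not reach is not made up. A row lasts 1/8 s, in which the tool goes at most 62.5 mm and 10.7 degrees, less where a joint would pass 70% of its speed; a pose out of reach is approached as far as the arm can. A call with a gripper value outside its range is refused whole. The fingers move at their own pace and stop on an object; "force" is the grip in N (left out, the last holds). Time passes only in rows, so rows that do not move let the fingers close. It gives the time, the measured TCP pose, the force and the opening at its end, in the units of the state.
- robot.observe(): the state, without advancing time (a new reading comes with each control period).
- robot.camera(name): name is "side" or "top" or "wrist"; returns (picture, depth): 420x560x3 uint8, red, green, blue; 420x560 float32, m along the optical axis (not along the pixel's ray), 0 where there is no reading.
- robot.calibration(name): a dict with "vertical_fov" (degrees; the focal length in pixels is half the picture's height over the tangent of half this angle, whatever the lens; pixels are square), "cx", "cy" (the principal point, pixels), "origin" and "rotation" of the camera in the world. Camera axes: x right, y down, z forward; pixel columns grow to the right and rows downward; lengths in m; the calibration is good to about 2 mm. A picture is of the moment at which its call begins: read the wrist's pose just before it. calibration takes no time and is no camera call; for the wrist camera it gives the pose at the moment of the call.
- robot.sign_off(): hands the job in, once; it reports no verdict.
The state is a dict: "time": time; "joint_positions": joint angles; "joint_velocities": joint speeds; "joint_efforts": joint torques, N m; "tool_pos": TCP position; "eef_rot": TCP orientation; "wrist_force": force on the tool from outside, world axes, zero at the start; "moment": the same for the moment, N m; "gripper_width": finger opening in m.
Only numpy, scipy, OpenCV 4.12 (cv2) and the standard library are available. Lean on these libraries where they do the work, as an engineer would, in place of code of your own. Each camera call takes 0.05 s, during which the arm holds its last target.

## Task

Put the loose oak coin boxes away in the wooden rack on the radiator shelf: loosen the clamp knob well, slide the stop all the way back, and set every box flat and square on the channel floor with its coin slot towards the rack's front, the side nearer the robot. Then slide the stop up so that it and all the boxes are packed against each other and the fixed end wall with no gaps, and screw the knob up tight again. Leave the vase, reel case, memo holder and whistle where they are.

Things in the scene. Friction and masses are not known exactly. Their poses are not given: they have to be found in the camera images.
- rack: fixed dark wooden rack: open-topped channel along its y axis, 345 x 110 mm. Origin: centre of underside. Channel floor 10 mm above the shelf; channel 86 mm wide (x -43 to 43) between side walls, upright to 20 mm above the shelf, then flared outwards to about 96 mm wide at 27 mm. At the -y end a fixed end wall, top 54 mm; at +y a 26 mm sill. Its -x side is the front, nearer the robot.
- rack_end (a point): point on the channel floor, mid-width, at the inner face of the fixed end wall (rack frame x 0, y -162.5, z +10 mm); axes as the rack's. Boxes are packed from here towards +y.
- stop (a joint): position in m of the sliding wooden stop: clear distance from the end wall's inner face to the stop's face; 0 = against the end wall, 0.275 = all the way back (+y). It can only slide along the channel. Free, it takes about 4 to 9 N to move, more when fast (boxes in its way add their friction); clamped, it does not yield to moderate pushes. Its clamp knob serves as its handle.
- stop_face (a point): point on the stop's face that looks to the end wall (-y), mid-width, at the height of the channel floor (10 mm above the shelf); axes as the rack's. The stop is a block 82 mm wide reaching from here 40 mm in +y, top 66 mm above the shelf; the knob's axis is 20 mm from here in +y.
- clamp (a joint): angle in rad of the black clamp knob on the stop, vertical axis; grows clockwise seen from above, which tightens. 0 = fully loose, 2.2 = tightest (hard stops). The brake bites from about 1.15; below 1.0 the stop slides freely, above 1.7 it is firmly clamped. It stays where left; turning takes 0.2 to 0.5 N m. More than one grasp comfortably turns: release and regrasp.
- clamp_grip (a point): middle of the knob's grip bar, on the knob's axis, 89 mm above the shelf. The bar is 56 mm long along this point's x, 14 mm thick along its y, from 74 to 105 mm above the shelf, over a disc of 20 mm radius. It turns with the knob: at clamp = 0 the bar lies across the channel (axes as the rack's), at clamp = a it is turned by a clockwise seen from above.
- box46: loose oak coin box, closed, 80 mm in its own x by 46 mm in its own y by 32 mm tall, about 0.29 kg. Origin: centre of the underside. Centred on the lid, a lift bar 14 mm thick in x, 36 mm long in y, from 32 to 60 mm above the underside. Black coin slot, 30 mm along y, on the lid 25 mm to the -x side. May be absent (None).
- slot46 (a point): middle of the coin slot of box46, 25 mm to its -x side, 32 mm above its underside; absent with its box.
- box54: loose oak coin box, closed, 80 mm in its own x by 54 mm in its own y by 32 mm tall, about 0.31 kg. Origin: centre of the underside. Centred on the lid, a lift bar 14 mm thick in x, 36 mm long in y, from 32 to 60 mm above the underside. Black coin slot, 30 mm along y, on the lid 25 mm to the -x side. May be absent (None).
- slot54 (a point): middle of the coin slot of box54, 25 mm to its -x side, 32 mm above its underside; absent with its box.
- box62: loose oak coin box, closed, 80 mm in its own x by 62 mm in its own y by 32 mm tall, about 0.32 kg. Origin: centre of the underside. Centred on the lid, a lift bar 14 mm thick in x, 36 mm long in y, from 32 to 60 mm above the underside. Black coin slot, 30 mm along y, on the lid 25 mm to the -x side. May be absent (None).
- slot62 (a point): middle of the coin slot of box62, 25 mm to its -x side, 32 mm above its underside; absent with its box.
- box70: loose oak coin box, closed, 80 mm in its own x by 70 mm in its own y by 32 mm tall, about 0.34 kg. Origin: centre of the underside. Centred on the lid, a lift bar 14 mm thick in x, 36 mm long in y, from 32 to 60 mm above the underside. Black coin slot, 30 mm along y, on the lid 25 mm to the -x side. May be absent (None).
- slot70 (a point): middle of the coin slot of box70, 25 mm to its -x side, 32 mm above its underside; absent with its box.
- vase: cream ceramic vase, 100 mm across, 170 mm tall; a bystander to be left alone. Origin: centre of the underside.
- reel: red plastic dog lead reel case lying flat, a disc 110 mm across with a 120 mm grip at one side, 34 mm tall; a bystander to be left alone. Origin: centre of the underside of its round end.
- memo: steel spring clip memo holder, base 70 x 90 mm, 62 mm tall; a bystander to be left alone. Origin: centre of the underside.
- whistle: chrome whistle, 62 mm long, 26 mm tall; a bystander to be left alone. Origin: centre of the underside of its round end.

How it is judged:
On the way, in this order (a step that is already met when the one before it is completed fails the run):
1. the clamp knob is loosened (below 0.8 rad) (value of joint clamp below 0.8 rad), for 0.2 s.
2. the stop is slid all the way back (over 0.255 m) (value of joint stop above 0.255 m), for 0.2 s.
3. every box present sits flat and square in the channel between end wall and stop, coin slot to the front (z of box46 in the frame of rack between 0.007 and 0.0135 m and x of box46 in the frame of rack between -0.006 and 0.006 m and angle between each of box46, box54, box62, box70's own z axis and vertical below 0.06 rad and angle between the y axis of each of box46, box54, box62, box70 and the y axis of rack, either way round below 0.09 rad and y of each of box46, box54, box62, box70 in the frame of rack_end above 0 m and y of each of box46, box54, box62, box70 in the frame of stop_face below 0 m and x of each of slot46, slot54, slot62, slot70 in the frame of rack below -0.01 m and z of box54 in the frame of rack between 0.007 and 0.0135 m and x of box54 in the frame of rack between -0.006 and 0.006 m and z of box62 in the frame of rack between 0.007 and 0.0135 m and x of box62 in the frame of rack between -0.006 and 0.006 m and z of box70 in the frame of rack between 0.007 and 0.0135 m and x of box70 in the frame of rack between -0.006 and 0.006 m), for 0.2 s.
At the end, for the whole second after the job is handed in: Every box present sits on the channel floor (within 3.5 mm), upright, square to the channel (within 0.09 rad) and in its middle (6 mm), coin slot to the rack's front; end wall, boxes and stop follow one another with no gap over 5 mm; the knob is tight (over 1.7 rad); all is at rest (all of step 3 and linear speed of each of box46, box54, box62, box70 below 0.02 m/s and (y of box46 in the frame of rack_end below 0.028 m or not ((y of box46 in the frame of box54 below 0 m or y of box46 in the frame of box54 above 0.055 m) and (y of box46 in the frame of box62 below 0 m or y of box46 in the frame of box62 above 0.059 m) and (y of box46 in the frame of box70 below 0 m or y of box46 in the frame of box70 above 0.063 m))) and (y of box54 in the frame of rack_end below 0.032 m or not ((y of box54 in the frame of box46 below 0 m or y of box54 in the frame of box46 above 0.055 m) and (y of box54 in the frame of box62 below 0 m or y of box54 in the frame of box62 above 0.063 m) and (y of box54 in the frame of box70 below 0 m or y of box54 in the frame of box70 above 0.067 m))) and (y of box62 in the frame of rack_end below 0.036 m or not ((y of box62 in the frame of box46 below 0 m or y of box62 in the frame of box46 above 0.059 m) and (y of box62 in the frame of box54 below 0 m or y of box62 in the frame of box54 above 0.063 m) and (y of box62 in the frame of box70 below 0 m or y of box62 in the frame of box70 above 0.071 m))) and (y of box70 in the frame of rack_end below 0.04 m or not ((y of box70 in the frame of box46 below 0 m or y of box70 in the frame of box46 above 0.063 m) and (y of box70 in the frame of box54 below 0 m or y of box70 in the frame of box54 above 0.067 m) and (y of box70 in the frame of box62 below 0 m or y of box70 in the frame of box62 above 0.071 m))) and not (y of box46 in the frame of stop_face below -0.028 m and y of box54 in the frame of stop_face below -0.032 m and y of box62 in the frame of stop_face below -0.036 m and y of box70 in the frame of stop_face below -0.04 m) and value of joint clamp above 1.7 rad and velocity of joint stop between -0.01 and 0.01 m/s); the robot touches nothing.
It fails at once if the cream vase is shifted more than 3 cm (distance of vase from where it was at the start of the episode above 0.03 m).
It fails at once if the red lead reel case is shifted more than 3 cm (distance of reel from where it was at the start of the episode above 0.03 m).
It fails at once if the steel memo holder is shifted more than 3 cm (distance of memo from where it was at the start of the episode above 0.03 m).
It fails at once if the whistle is shifted more than 3 cm (distance of whistle from where it was at the start of the episode above 0.03 m).
It fails at once if the vase is tipped over (angle between vase's own z axis and vertical above 0.5 rad).
Of box46, box54, box62, box70 only 3 to 4 are there at a start; the rules pass over those that are not, and their reading is None.
At some moment in a run one of box46, box54, box62, box70 may be knocked a few centimetres aside while the robot is not near it.
It also fails if it takes over 208 s, if anything falls off the work surface, if the arm or the gripper's body presses on something with over 40 N, if the wrist force passes 120 N, or if a joint passes its speed limit or range.

## Working session

There is one attempt and no reset: what is moved stays moved. The work goes in short steps, Python scripts to look and compute and a tool call to move; the robot and the scene stay as the last step left them, time stands still between calls to the robot, and variables do not carry over. Pictures are saved under pics/ and viewed, and the job is handed in when it is done.

Besides the shell and the picture viewer there is one more tool, called after "Emit:" as name(argument=value, ...) on one line, values as JSON. send_rows: Moves the arm, as the interface text tells. Its arguments: {"type":"object","properties":{"linear":{"type":"array"},"dr":{"type":"array"},"claw":{"type":"array"},"force":{"type":"number"}},"required":["linear","dr","claw"]}

```bash
mkdir -p pics; cat > h.py <<'E'
import numpy as np, cv2
from bench import robot
from scipy.spatial.transform import Rotation as R
def cam(name,fn=None):
    c=robot.calibration(name); p,d=robot.camera(name)
    if fn: cv2.imwrite('pics/'+fn,cv2.cvtColor(p,cv2.COLOR_RGB2BGR))
    np.savez('last_'+name+'.npz',p=p,d=d,fov=c['vertical_fov'],cx=c['cx'],cy=c['cy'],o=c['origin'],r=np.array(c['rotation']))
    return p,d,c
def load(name):
    return np.load('last_'+name+'.npz')
def w(name,u,v,z=None):
    s=load(name); H=s['p'].shape[0]; f=H/2/np.tan(np.radians(float(s['fov']))/2)
    r=s['r']; 
    if r.shape!=(3,3): r=R.from_quat(np.r_[r[1:],r[0]]).as_matrix()
    ray=r@np.array([(u-s['cx'])/f,(v-s['cy'])/f,1.])
    if z is None: return s['o']+ray*s['d'][int(round(v)),int(round(u))]
    return s['o']+ray*(z-s['o'][2])/ray[2]
def st():
    s=robot.observe(); q=s['eef_rot']; m=R.from_quat(np.r_[q[1:],q[0]]).as_matrix()
    print('t',round(s['time'],2),'pos',np.round(s['tool_pos'],4),'w',round(s['gripper_width'],4),'F',np.round(s['wrist_force'],1)); print(np.round(m,3).tolist()); print('J',np.round(s['joint_positions'],3).tolist())
    return s,m
def go(x,y,z,opening=None):
    "tool shift in cm to reach world pos"
    s,m=st(); print('shift cm',np.round(100*m.T@(np.array([x,y,z])-s['tool_pos']),2))
E
python3 - <<'E'
from h import *
st()
for n in ['side','top','wrist']:
    p,d,c=cam(n,n+'0.png'); print(n,c)
E
```

```text
t 0.0 pos [0.1665 0.4711 0.2308] w 0.0855 F [-0.1 -0.3  0.6]
[[0.943, -0.0, 0.333], [-0.333, -0.001, 0.943], [-0.0, -1.0, -0.001]]
J [1.231, 0.213, -0.035, 1.324, 0.0, 1.571]
side {'vertical_fov': 51.65956526570778, 'cx': 271.66128797946334, 'cy': 206.83024088313354, 'origin': array([0.32790086, 0.67949844, 0.59086233]), 'rotation': array([ 0.09043283, -0.16765141,  0.86358445, -0.46683703])}
top {'vertical_fov': 54.851420659149106, 'cx': 286.0411408842945, 'cy': 208.6631687877619, 'origin': array([ 0.43827386, -0.0217254 ,  0.93608483]), 'rotation': array([ 0.06765873, -0.6981081 ,  0.71051678, -0.05686204])}
wrist {'vertical_fov': 61.214114376644865, 'cx': 279.0102418138144, 'cy': 208.6817024353604, 'origin': array([0.08733464, 0.49977025, 0.37480509]), 'rotation': array([0.1341057 , 0.80546766, 0.56947187, 0.09454782])}
```

View pics/top0.png

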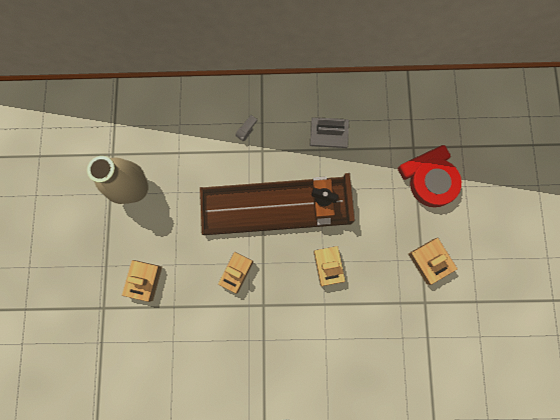

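View pics/side0.png

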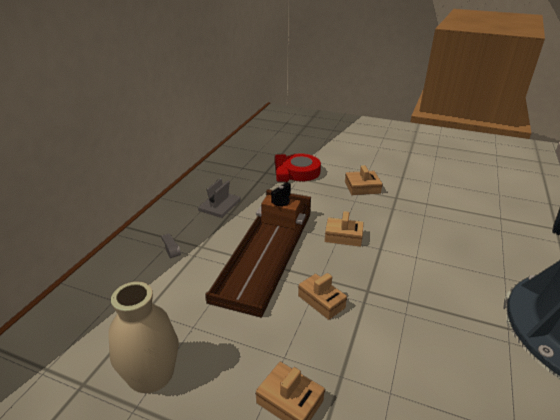

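View pics/wrist0.png

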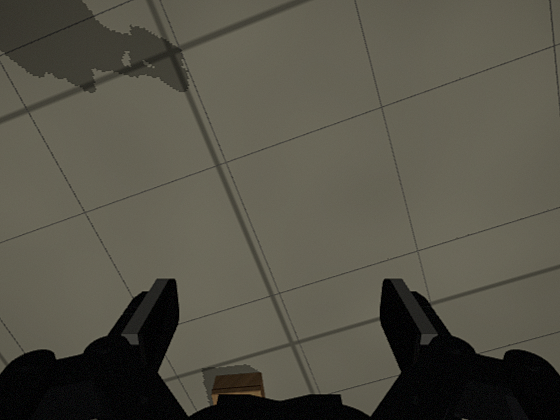

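```bash
python3 - <<'E'
import cv2
p=cv2.imread('pics/top0.png')
cv2.imwrite('pics/c1.png',cv2.resize(p[165:310,190:370],None,fx=4.4,fy=4,interpolation=cv2.INTER_CUBIC)[:600,:800])
a=cv2.resize(p[230:310,110:260],None,fx=5,fy=5,interpolation=cv2.INTER_CUBIC)
cv2.imwrite('pics/c2.png',a)
a=cv2.resize(p[230:310,310:470],None,fx=5,fy=5,interpolation=cv2.INTER_CUBIC)
cv2.imwrite('pics/c3.png',a)
E
```

```text
(no output)
```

View pics/c1.png

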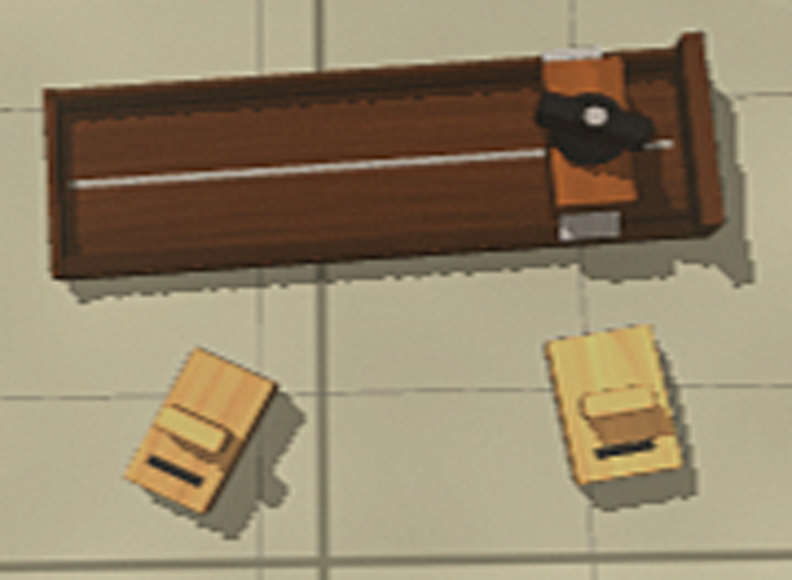

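View pics/c2.png

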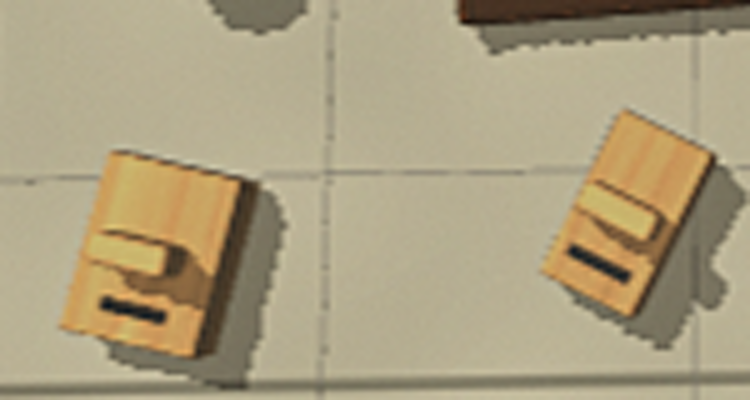

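View pics/c3.png

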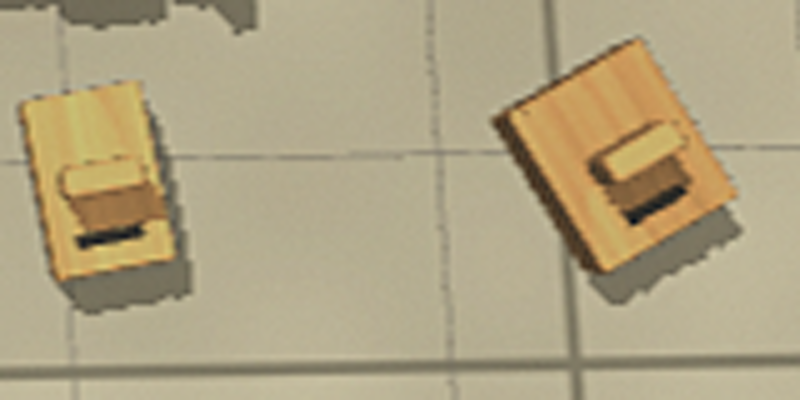

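```bash
cat >> h.py <<'E'
def cloud(name):
    s=load(name); p=s['p'];d=s['d'];H,W=d.shape;f=H/2/np.tan(np.radians(float(s['fov']))/2)
    r=s['r']
    if r.shape!=(3,3): r=R.from_quat(np.r_[r[1:],r[0]]).as_matrix()
    v,u=np.mgrid[:H,:W]
    c=np.stack([(u-s['cx'])/f,(v-s['cy'])/f,np.ones_like(d)],-1)*d[...,None]
    return c@r.T+s['o']
def boxes(name='top',zlo=.026,zhi=.04):
    X=cloud(name); p=load(name)['p'].astype(int)
    hsv=cv2.cvtColor(load(name)['p'],cv2.COLOR_RGB2HSV)
    m=((X[...,2]>zlo)&(X[...,2]<zhi)&(hsv[...,1]>60)&(hsv[...,0]>8)&(hsv[...,0]<30)).astype(np.uint8)
    n,l,sta,cen=cv2.connectedComponentsWithStats(m)
    for i in range(1,n):
        if sta[i,4]<150: continue
        P=X[l==i][:,:2]; rc=cv2.minAreaRect((P*1000).astype(np.float32))
        print(i,np.round(cen[i]),'xy mm',np.round(rc[0],1),'size',np.round(rc[1],1),'ang',round(rc[2],1),'medz',round(float(np.median(X[l==i][:,2])),4),'mean',np.round(P.mean(0),4))
E
python3 - <<'E'
from h import *
boxes()
X=cloud('top')
for nm,(u,v) in dict(tl=(200.5,188),bl=(202.5,234),tr=(350,174),br=(353,222)).items(): print(nm,w('top',u,v,.054 if u>300 else .027))
# white scale line ends on the floor
for a in [(207,211),(313,203.5),(342,201)]: print(w('top',*a,z=.01))
# knob cap
print('cap',w('top',325,194),w('top',325,194,.105))
print(w('top',313,191.5,.105),w('top',337.5,198,.105))
for z0,z1 in [(.095,.11),(.06,.07),(.045,.058)]:
    m=(X[...,2]>z0)&(X[...,2]<z1); m[:,:250]=0; m[:165]=0; m[:,380:]=0;m[240:]=0
    P=X[m][:,:2]; print(z0,len(P),P.mean(0),cv2.minAreaRect((P*1000).astype(np.float32)))
E
```

```text
83 [433. 261.] xy mm [ 477.  -334.1] size [81.  69.6] ang 27.6 medz 0.0324 mean [ 0.4771 -0.3323]
84 [329. 265.] xy mm [ 470.4 -103.5] size [79.8 54.2] ang 9.9 medz 0.0321 mean [ 0.4705 -0.1029]
85 [236. 272.] xy mm [459.4 105.8] size [46.1 79.9] ang 62.8 medz 0.032 mean [0.4599 0.1044]
86 [141. 280.] xy mm [444.8 316.9] size [64.3 80.1] ang 76.2 medz 0.0316 mean [0.4447 0.3145]
tl [0.65267028 0.18781985 0.027     ]
bl [0.54572579 0.1810263  0.027     ]
tr [ 0.67176912 -0.15417394  0.054     ]
br [ 0.56302529 -0.15598472  0.054     ]
[0.60140777 0.17538225 0.01      ]
[ 0.61442007 -0.07180886  0.01      ]
[ 0.61903671 -0.13937963  0.01      ]
cap [ 0.6156173  -0.09215691  0.10740379] [ 0.61613172 -0.09236121  0.105     ]
[ 0.62199259 -0.0673843   0.105     ] [ 0.60706725 -0.11817891  0.105     ]
0.095 191 [ 0.61628115 -0.09261706] ((617.2142333984375, -92.77354431152344), (55.66896438598633, 14.511354446411133), 71.31248474121094)
0.06 387 [ 0.61402893 -0.09329367] ((617.2227172851562, -93.0596923828125), (81.70307159423828, 39.87455368041992), 2.7864890098571777)
0.045 304 [ 0.61645135 -0.1456262 ] ((618.5753784179688, -115.24049377441406), (109.3958511352539, 84.35107421875), 2.9374876022338867)
```

```bash
cat >> h.py <<'E'
def plan(x,y,z,jaw=None,flip=False):
    s,m=st(); q1=s['joint_positions'][0]
    z0=m[:,2]; cur=np.degrees(np.arctan2(z0[1],z0[0]))
    d=0
    if jaw is not None:
        d=(jaw-cur+90)%180-90
        if flip: d=d-180 if d>0 else d+180
    # exact target orientation
    a=np.radians(cur+d); T=np.column_stack([np.cross([0,0,-1],[np.cos(a),np.sin(a),0]),[0,0,-1],[np.cos(a),np.sin(a),0]])
    rv=R.from_matrix(m.T@T).as_rotvec()
    sh=100*T.T@(np.array([x,y,z])-s['tool_pos'])
    print('jaw now',round(cur,1),'turn dr',np.round(rv,3),'rows>=',int(np.ceil(np.linalg.norm(rv)/.18)),'then shift cm',np.round(sh,2),'rows>=',int(np.ceil(np.linalg.norm(sh)/6.2)))
E
python3 - <<'E'
from h import *
plan(.617,-.093,.16,-18.7)
X=cloud('top')
yh=np.array([-np.sin(.0515),np.cos(.0515)]);xh=np.array([yh[1],-yh[0]])
m=(X[...,2]>.045)&(X[...,2]<.058); m[:,:250]=0; m[:165]=0; m[:,380:]=0;m[240:]=0
P=X[m][:,:2]; Q=np.stack([P@xh,P@yh],-1); Q=Q[Q[:,1]<-.14]; print('wall',len(Q),Q.min(0),Q.max(0),np.percentile(Q,[5,50,95],axis=0))
m=(X[...,2]>.06)&(X[...,2]<.07); m[:,:250]=0; m[:165]=0; m[:,380:]=0;m[240:]=0
P=X[m][:,:2]; Q=np.stack([P@xh,P@yh],-1); print('stop',Q.min(0),Q.max(0))
# side walls z .02-.03
m=(X[...,2]>.022)&(X[...,2]<.03); m[:,:190]=0; m[:165]=0; m[:,310:]=0;m[240:]=0
P=X[m][:,:2]; print('walls',cv2.minAreaRect((P*1000).astype(np.float32)))
Q=np.stack([P@xh,P@yh],-1);print(Q.min(0),Q.max(0))
E
```

```text
t 0.15 pos [0.1666 0.4712 0.231 ] w 0.0851 F [ 0.2 -0.7  0.5]
[[0.943, -0.0, 0.333], [-0.333, -0.001, 0.943], [-0.0, -1.0, -0.001]]
J [1.231, 0.213, -0.035, 1.323, 0.0, 1.571]
jaw now 70.5 turn dr [1.000e-03 1.557e+00 1.000e-03] rows>= 9 then shift cm [39.    7.1  60.75] rows>= 12
wall 282 [ 0.55711666 -0.18910359] [ 0.66651374 -0.14024115] [[ 0.56150608 -0.18810215]
 [ 0.60993738 -0.18217469]
 [ 0.66064705 -0.17718309]]
stop [ 0.57079651 -0.14471075] [ 0.65244498 -0.10475341]
walls ((608.3818359375, 60.62824249267578), (109.5185775756836, 254.25692749023438), 3.333791971206665)
[ 0.55545808 -0.09755182] [0.66562561 0.15635911]
```

Emit:
send_rows(linear=[[0,0,0],[0,0,0],[0,0,0],[0,0,0],[0,0,0],[0,0,0],[0,0,0],[0,0,0],[0,0,0]], dr=[[0,0.173,0],[0,0.173,0],[0,0.173,0],[0,0.173,0],[0,0.173,0],[0,0.173,0],[0,0.173,0],[0,0.173,0],[0,0.173,0]], claw=[0.3,0.5,0.5,0.5,0.5,0.5,0.5,0.5,0.5], force=60)

```text
time: 1.27
tool_pos: [0.1666, 0.4713, 0.2311]
eef_rot: [-0.41, 0.411, -0.576, 0.576]
wrist_force: [0.9, -0.6, -0.4]
gripper_width: 0.0427
```

Emit:
send_rows(linear=[[3.25,0,5.06],[3.25,0,5.06],[3.25,0,5.06],[3.25,0,5.06],[3.25,0,5.06],[3.25,0,5.06],[3.25,0,5.06],[3.25,0,5.06],[3.25,0,5.06],[3.25,0,5.06],[3.25,0,5.06],[3.25,0,5.06]], dr=[[0,0,0],[0,0,0],[0,0,0],[0,0,0],[0,0,0],[0,0,0],[0,0,0],[0,0,0],[0,0,0],[0,0,0],[0,0,0],[0,0,0]], claw=[0.5,0.5,0.5,0.5,0.5,0.5,0.5,0.5,0.5,0.5,0.5,0.5])

```text
time: 2.78
tool_pos: [0.6178, -0.0943, 0.2311]
eef_rot: [0.412, -0.412, 0.575, -0.575]
wrist_force: [0.7, 1.6, 0.9]
gripper_width: 0.0428
```

```bash
python3 - <<'E'
from h import *
plan(.617,-.093,.078,-18.7)
cam('wrist','w1.png')
E
```

```text
t 2.77 pos [ 0.6178 -0.0943  0.2311] w 0.0428 F [0.7 1.6 0.9]
[[-0.32, -0.0, 0.947], [-0.947, 0.0, -0.32], [-0.0, -1.0, -0.0]]
J [-0.152, 0.485, 0.351, 1.436, 0.0, 1.745]
jaw now -18.7 turn dr [ 0.  0. -0.] rows>= 1 then shift cm [-0.1  15.31 -0.12] rows>= 3
```

View pics/w1.png

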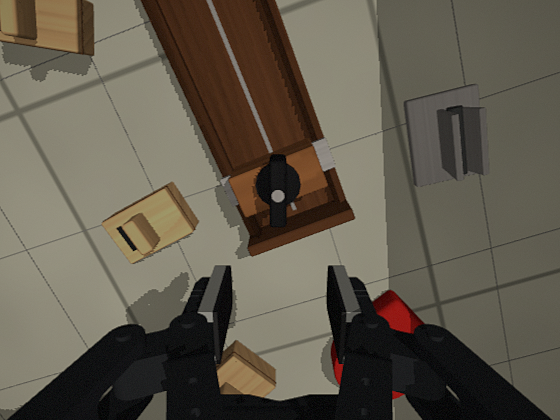

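The wrist view shows the knob bar upright at (278,190), centred between the fingers, with nothing in the way below.

Emit:
send_rows(linear=[[-0.1,5,-0.1],[0,5,0],[0,4,0],[0,1.3,0],[0,0,0],[0,0,0],[0,0,0],[0,0,0]], dr=[[0,0,0],[0,0,0],[0,0,0],[0,0,0],[0,0,0],[0,0,0],[0,0,0],[0,0,0]], claw=[0.5,0.5,0.5,0.5,0.5,1,1,1], force=80)

```text
time: 3.82
tool_pos: [0.6175, -0.0914, 0.0802]
eef_rot: [-0.413, 0.411, -0.574, 0.575]
wrist_force: [-1.5, -0.6, 7.6]
gripper_width: 0.0132
```

```bash
python3 - <<'E'
from h import *
st()
E
```

```text
t 3.83 pos [ 0.6175 -0.0914  0.0802] w 0.0132 F [-1.5 -0.6  7.6]
[[-0.32, 0.003, 0.947], [-0.947, -0.0, -0.32], [-0.001, -1.0, 0.003]]
J [-0.147, 0.529, 0.036, 1.075, -0.0, 1.75]
```

Emit:
send_rows(linear=[[0,-0.3,0],[0,0,0],[0,0,0],[0,0,0],[0,0,0],[0,0,0],[0,0,0],[0,0,0],[0,0,0],[0,0,0],[0,0,0],[0,0,0]], dr=[[0,0,0],[0,-0.15,0],[0,-0.15,0],[0,-0.15,0],[0,-0.15,0],[0,-0.15,0],[0,-0.15,0],[0,-0.15,0],[0,-0.15,0],[0,-0.15,0],[0,-0.15,0],[0,-0.15,0]], claw=[1,1,1,1,1,1,1,1,1,1,1,1])

```text
time: 5.32
tool_pos: [0.6171, -0.0914, 0.0805]
eef_rot: [-0.702, 0.702, -0.085, 0.086]
wrist_force: [13.4, -2.4, -27.9]
gripper_width: 0.0126
```

```bash
python3 - <<'E'
from h import *
s,m=st(); print(s['moment'])
yh=np.array([-np.sin(.0515),np.cos(.0515)]);xh=np.array([yh[1],-yh[0]])
t=xh*.6115+yh*(-.179+.272+.02); print(t)
plan(t[0],t[1],.081)
cam('side','s1.png')
E
```

```text
t 5.33 pos [ 0.6171 -0.0914  0.0805] w 0.0126 F [ 13.4  -2.4 -27.9]
[[0.971, 0.001, 0.24], [-0.24, -0.0, 0.971], [0.001, -1.0, -0.0]]
J [-0.147, 0.53, 0.039, 1.079, -0.0, 0.095]
[-0.52361103 -2.87968096 -0.17313998]
[0.60487233 0.14432851]
t 5.33 pos [ 0.6171 -0.0914  0.0805] w 0.0126 F [ 13.4  -2.4 -27.9]
[[0.971, 0.001, 0.24], [-0.24, -0.0, 0.971], [0.001, -1.0, -0.0]]
J [-0.147, 0.53, 0.039, 1.079, -0.0, 0.095]
jaw now 76.1 turn dr [0.    0.    0.001] rows>= 1 then shift cm [-6.84 -0.05 22.59] rows>= 4
```

Emit:
send_rows(linear=[[0,0.15,0],[-0.57,0,1.88],[-0.57,0,1.88],[-0.57,0,1.88],[-0.57,0,1.88],[-0.57,0,1.88],[-0.57,0,1.88],[-0.57,0,1.88],[-0.57,0,1.88],[-0.57,0,1.88],[-0.57,0,1.88],[0,0,0]], dr=[[0,0,0],[0,0,0],[0,0,0],[0,0,0],[0,0,0],[0,0,0],[0,0,0],[0,0,0],[0,0,0],[0,0,0],[0,0,0],[0,0,0]], claw=[1,1,1,1,1,1,1,1,1,1,1,1])

```text
time: 6.88
tool_pos: [0.6065, 0.1062, 0.0803]
eef_rot: [0.702, -0.702, 0.087, -0.086]
wrist_force: [-5.2, 3.9, 0.6]
gripper_width: 0.0119
```

```bash
python3 - <<'E'
from h import *
plan(.6049,.1443,.081)
E
```

```text
t 6.88 pos [0.6065 0.1062 0.0803] w 0.0119 F [-5.2  3.9  0.6]
[[0.97, -0.001, 0.243], [-0.243, 0.001, 0.97], [-0.001, -1.0, 0.001]]
J [0.173, 0.515, 0.013, 1.069, 0.001, 0.418]
jaw now 75.9 turn dr [-0.001  0.    -0.001] rows>= 1 then shift cm [-1.08 -0.07  3.66] rows>= 1
```

Emit:
send_rows(linear=[[-0.36,0,1.2],[-0.36,0,1.2],[-0.3,0,1.2],[-0.1,0,0.3],[0,0,0],[0,0,0]], dr=[[0,0,0],[0,0,0],[0,0,0],[0,0,0],[0,0,0],[0,0,0]], claw=[1,1,1,1,1,1])

```text
time: 7.62
tool_pos: [0.6045, 0.1452, 0.0802]
eef_rot: [0.702, -0.702, 0.088, -0.086]
wrist_force: [-10.8, 0.3, 5.6]
gripper_width: 0.0125
```

```bash
python3 - <<'E'
from h import *
plan(.6049,.1443,.081)
E
```

```text
t 7.62 pos [0.6045 0.1452 0.0802] w 0.0125 F [-10.8   0.3   5.6]
[[0.97, -0.002, 0.244], [-0.244, 0.0, 0.97], [-0.002, -1.0, -0.0]]
J [0.235, 0.528, 0.035, 1.079, 0.001, 0.482]
jaw now 75.9 turn dr [ 0.    -0.    -0.002] rows>= 1 then shift cm [ 0.07 -0.08 -0.08] rows>= 1
```

Emit:
send_rows(linear=[[0,0,0],[0,0,0],[0,-2,0],[0,-5,0],[0,-5,0],[0,0,0]], dr=[[0,0,0],[0,0,0],[0,0,0],[0,0,0],[0,0,0],[0,0,0]], claw=[0.5,0.5,0.5,0.5,0.5,0.5])

```text
time: 8.38
tool_pos: [0.6078, 0.1458, 0.2044]
eef_rot: [0.703, -0.701, 0.085, -0.09]
wrist_force: [0.3, 0.6, -0.7]
gripper_width: 0.0428
```

```bash
python3 - <<'E'
from h import *
cam('top','t2.png');cam('wrist','w2.png'); boxes()
st()
plan(.477,-.334,.16,27.6)
X=cloud('top')
m=(X[...,2]>.06)&(X[...,2]<.07)&(X[...,0]>.54)&(X[...,0]<.69)&(X[...,1]>.05)&(X[...,1]<.2)
P=X[m][:,:2]
yh=np.array([-np.sin(.0515),np.cos(.0515)]);xh=np.array([yh[1],-yh[0]])
Q=np.stack([P@xh,P@yh],-1); print('stop',len(Q),Q.min(0),Q.max(0))
E
```

```text
64 [434. 261.] xy mm [ 476.7 -334.2] size [80.5 70.1] ang 28.3 medz 0.0325 mean [ 0.477  -0.3324]
65 [329. 265.] xy mm [ 470.3 -103.5] size [79.9 54.5] ang 9.6 medz 0.0322 mean [ 0.4704 -0.1028]
66 [236. 271.] xy mm [459.3 105.8] size [46.2 80.1] ang 62.9 medz 0.0318 mean [0.4607 0.103 ]
t 8.47 pos [0.6061 0.1455 0.2002] w 0.043 F [ 0.4  1.1 -0.5]
[[0.97, 0.001, 0.244], [-0.244, 0.0, 0.97], [0.001, -1.0, 0.001]]
J [0.236, 0.48, 0.266, 1.355, 0.0, 0.482]
t 8.47 pos [0.6061 0.1455 0.2002] w 0.043 F [ 0.4  1.1 -0.5]
[[0.97, 0.001, 0.244], [-0.244, 0.0, 0.97], [0.001, -1.0, 0.001]]
J [0.236, 0.48, 0.266, 1.355, 0.0, 0.482]
jaw now 75.9 turn dr [-0.001  0.842  0.001] rows>= 5 then shift cm [ 36.51   4.02 -33.66] rows>= 9
stop 234 [0.56922046 0.09177931] [0.63500458 0.13236542]
```

View pics/t2.png

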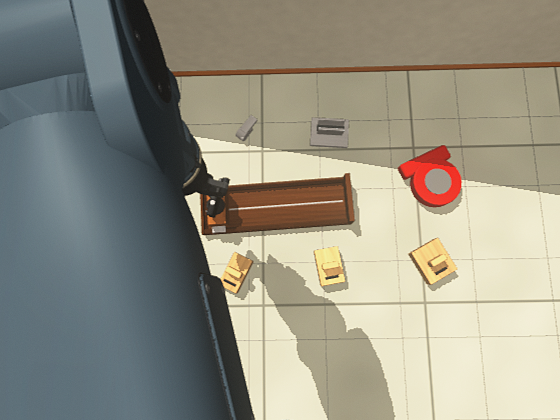

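View pics/w2.png

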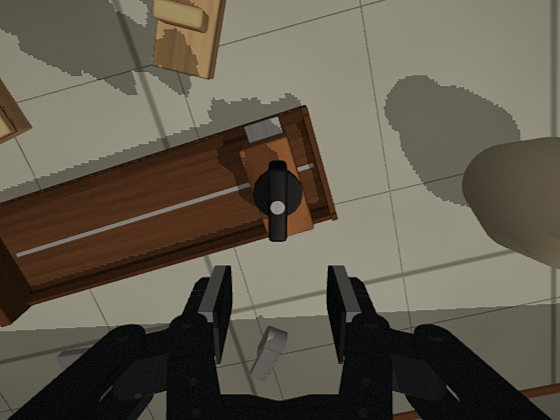

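Emit:
send_rows(linear=[[0,0,0],[0,0,0],[0,0,0],[0,0,0],[0,0,0]], dr=[[0,0.168,0],[0,0.168,0],[0,0.168,0],[0,0.168,0],[0,0.168,0]], claw=[0.5,0.5,0.5,0.5,0.5])

```text
time: 9.1
tool_pos: [0.6051, 0.1453, 0.1984]
eef_rot: [-0.604, 0.605, -0.368, 0.367]
wrist_force: [-0.3, -0.5, -0.7]
gripper_width: 0.0427
```

Emit:
send_rows(linear=[[4.06,0.4,-3.74],[4.06,0.4,-3.74],[4.06,0.4,-3.74],[4.06,0.4,-3.74],[4.06,0.4,-3.74],[4.06,0.4,-3.74],[4.06,0.4,-3.74],[4.06,0.4,-3.74],[4.06,0.4,-3.74],[0,0,0]], dr=[[0,0,0],[0,0,0],[0,0,0],[0,0,0],[0,0,0],[0,0,0],[0,0,0],[0,0,0],[0,0,0],[0,0,0]], claw=[0.5,0.5,0.5,0.5,0.5,0.5,0.5,0.5,0.5,0.5])

```text
time: 10.35
tool_pos: [0.4757, -0.3373, 0.1619]
eef_rot: [-0.604, 0.605, -0.368, 0.366]
wrist_force: [0.5, 1.1, -0.4]
gripper_width: 0.043
```

```bash
python3 - <<'E'
from h import *
plan(.4769,-.3341,.037,28)
cam('wrist','w3.png')
cam('side','s3.png')
E
```

```text
t 10.35 pos [ 0.4757 -0.3373  0.1619] w 0.043 F [ 0.5  1.1 -0.4]
[[0.462, -0.002, 0.887], [-0.887, 0.001, 0.462], [-0.002, -1.0, -0.002]]
J [-0.616, 0.407, 0.057, 1.223, -0.0, 0.475]
jaw now 27.5 turn dr [ 0.002 -0.009 -0.002] rows>= 1 then shift cm [-0.22 12.49  0.26] rows>= 3
```

View pics/w3.png

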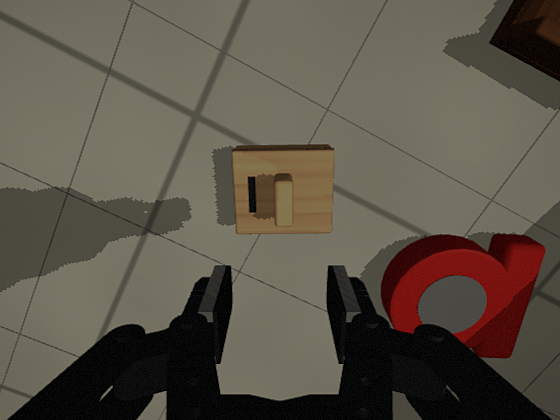

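The box is square in the wrist view, its bar at (284,200) and slot at (251,194), aligned with the jaws. Descending.

Emit:
send_rows(linear=[[-0.2,5,0.25],[0,5,0],[0,2.4,0],[0,0,0],[0,0,0],[0,0,0],[0,0,0],[0,-4,0],[0,-5,0],[0,0,0]], dr=[[0,-0.009,0],[0,0,0],[0,0,0],[0,0,0],[0,0,0],[0,0,0],[0,0,0],[0,0,0],[0,0,0],[0,0,0]], claw=[0.5,0.5,0.5,0.5,1,1,1,1,1,1], force=60)

```text
time: 11.7
tool_pos: [0.4812, -0.3329, 0.1344]
eef_rot: [-0.607, 0.607, -0.36, 0.366]
wrist_force: [-0.7, -0.0, -3.3]
gripper_width: 0.0129
```

```bash
cat >> h.py <<'E'
yh=np.array([-np.sin(.0515),np.cos(.0515)]);xh=np.array([yh[1],-yh[0]])
def slot(dy,dx=0):
    "world xy of channel point at dy from end wall"
    return xh*(.6115+dx)+yh*(-.179+dy)
E
python3 - <<'E'
from h import *
t=slot(.042); print(t); plan(t[0],t[1],.15,2.95)
cam('wrist','w4.png')
E
```

```text
[ 0.61774164 -0.10534003]
t 11.7 pos [ 0.4812 -0.3329  0.1344] w 0.0129 F [-0.7 -0.  -3.3]
[[0.473, 0.006, 0.881], [-0.881, -0.004, 0.473], [0.007, -1.0, 0.004]]
J [-0.605, 0.414, -0.003, 1.146, 0.0, 0.472]
jaw now 28.2 turn dr [-0.005  0.442  0.006] rows>= 3 then shift cm [-22.03  -1.56  14.81] rows>= 5
```

View pics/w4.png

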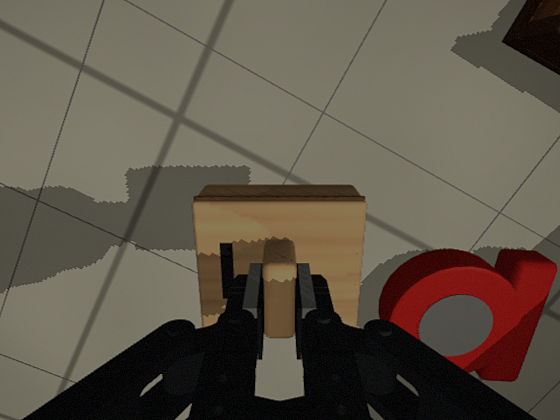

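Emit:
send_rows(linear=[[0,-0.5,0],[0,-0.5,0],[0,-0.5,0],[0,0,0],[-4.4,0,2.96],[-4.4,0,2.96],[-4.4,0,2.96],[-4.4,0,2.96],[-4.4,0,2.96],[0,0,0],[0,0,0]], dr=[[0,0.15,0],[0,0.15,0],[0,0.142,0],[0,0,0],[0,0,0],[0,0,0],[0,0,0],[0,0,0],[0,0,0],[0,0,0],[0,0,0]], claw=[1,1,1,1,1,1,1,1,1,1,1])

```text
time: 13.12
tool_pos: [0.6152, -0.1043, 0.1439]
eef_rot: [-0.513, 0.514, -0.487, 0.486]
wrist_force: [0.2, 0.0, -3.0]
gripper_width: 0.0128
```

```bash
python3 - <<'E'
from h import *
t=slot(.042); plan(t[0],t[1],.047,2.95)
cam('side','s4.png')
E
```

```text
t 13.12 pos [ 0.6152 -0.1043  0.1439] w 0.0128 F [ 0.2  0.  -3. ]
[[0.054, -0.001, 0.999], [-0.999, -0.0, 0.054], [-0.0, -1.0, -0.001]]
J [-0.168, 0.498, 0.152, 1.226, -0.0, 1.349]
jaw now 3.1 turn dr [ 0.001  0.003 -0.   ] rows>= 1 then shift cm [0.12 9.69 0.25] rows>= 2
```

View pics/s4.png

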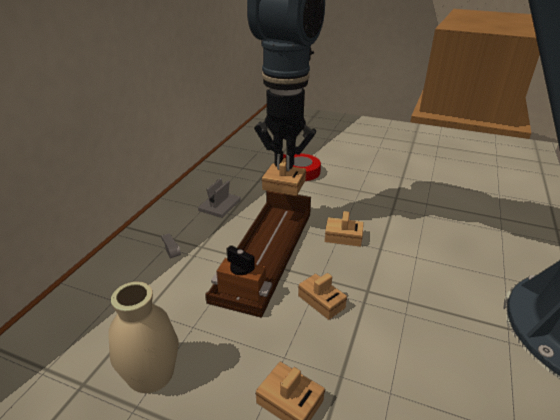

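Emit:
send_rows(linear=[[0.1,2.5,0.25],[0,2.5,0],[0,2,0],[0,1,0],[0,0.5,0],[0,0.4,0],[0,0.4,0],[0,0,0]], dr=[[0,0.003,0],[0,0,0],[0,0,0],[0,0,0],[0,0,0],[0,0,0],[0,0,0],[0,0,0]], claw=[1,1,1,1,1,1,1,1])

```text
time: 14.18
tool_pos: [0.6182, -0.1052, 0.0518]
eef_rot: [0.512, -0.512, 0.488, -0.488]
wrist_force: [0.4, 0.7, -1.7]
gripper_width: 0.0124
```

```bash
python3 - <<'E'
from h import *
t=slot(.042); plan(t[0],t[1],.047,2.95)
E
```

```text
t 14.18 pos [ 0.6182 -0.1052  0.0518] w 0.0124 F [ 0.4  0.7 -1.7]
[[0.048, 0.0, 0.999], [-0.999, 0.0, 0.048], [-0.0, -1.0, 0.0]]
J [-0.169, 0.558, 0.008, 1.021, 0.0, 1.354]
jaw now 2.8 turn dr [-0.    -0.003 -0.   ] rows>= 1 then shift cm [ 0.01  0.48 -0.05] rows>= 1
```

Emit:
send_rows(linear=[[0,0.2,0],[0,0.2,0],[0,0.1,0],[0,0,0],[0,0,0]], dr=[[0,0,0],[0,0,0],[0,0,0],[0,0,0],[0,0,0]], claw=[1,1,1,1,1])

```text
time: 14.8
tool_pos: [0.6185, -0.1051, 0.0514]
eef_rot: [0.513, -0.511, 0.487, -0.489]
wrist_force: [-26.4, 5.3, 59.9]
gripper_width: 0.0125
```

Emit:
send_rows(linear=[[0,-0.4,0],[0,0,0],[0,0,0],[0,0,0]], dr=[[0,0,0],[0,0,0],[0,0,0],[0,0,0]], claw=[1,1,0.55,0.55])

```text
time: 15.3
tool_pos: [0.6181, -0.1052, 0.0505]
eef_rot: [-0.512, 0.512, -0.488, 0.488]
wrist_force: [0.3, 0.5, -0.6]
gripper_width: 0.0386
```

Emit:
send_rows(linear=[[0,-3,0],[0,-5,0],[0,-2,0],[-2,0,0],[0,0,0]], dr=[[0,0,0],[0,0,0],[0,0,0],[0,0,0],[0,0,0]], claw=[0.5,0.5,0.5,0.5,0.5])

```text
time: 15.92
tool_pos: [0.6168, -0.0836, 0.1498]
eef_rot: [-0.512, 0.512, -0.488, 0.487]
wrist_force: [0.1, -0.0, 0.1]
gripper_width: 0.0432
```

```bash
python3 - <<'E'
from h import *
st()
cam('wrist','w5.png'); boxes('wrist',.026,.06)
plan(.4703,-.1035,.15,9.7)
cam('side','s5.png')
E
```

```text
t 15.93 pos [ 0.6168 -0.0836  0.1498] w 0.0432 F [ 0.1 -0.   0.1]
[[0.05, -0.001, 0.999], [-0.999, 0.0, 0.05], [-0.001, -1.0, -0.001]]
J [-0.135, 0.493, 0.158, 1.237, 0.0, 1.386]
2 [213. 123.] xy mm [565.9 -44.5] size [  7.2 195. ] ang 3.1 medz 0.0272 mean [ 0.5654 -0.0301]
4 [346. 126.] xy mm [663.5 -39.8] size [  6.9 195.4] ang 3.3 medz 0.0272 mean [ 0.6624 -0.0276]
22 [ 97. 210.] xy mm [ 470.4 -100.3] size [81.  54.2] ang 9.5 medz 0.0333 mean [ 0.4763 -0.0957]
24 [281. 238.] xy mm [ 618.8 -111.4] size [80.4 85.2] ang 2.7 medz 0.0433 mean [ 0.619  -0.1086]
t 15.97 pos [ 0.6166 -0.0842  0.1496] w 0.0424 F [ 0.3  0.1 -0.2]
[[0.049, -0.002, 0.999], [-0.999, 0.0, 0.049], [-0.0, -1.0, -0.002]]
J [-0.136, 0.493, 0.158, 1.237, -0.0, 1.386]
jaw now 2.8 turn dr [ 0.002 -0.12  -0.   ] rows>= 1 then shift cm [ -0.56  -0.04 -14.75] rows>= 3
```

View pics/w5.png

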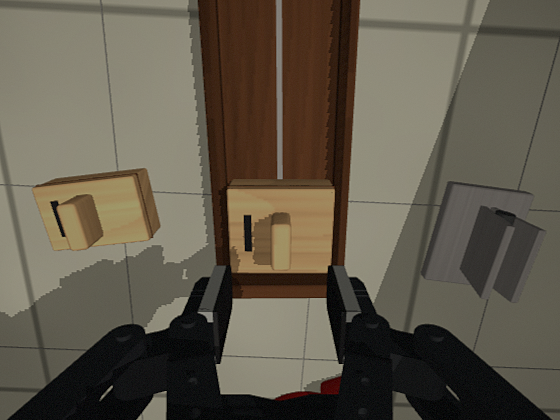

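Box70 sits flat and square in the channel, slot (248,232) to the front, lid z ≈ 43 mm. Next is box54.

Emit:
send_rows(linear=[[0,0,0],[-0.19,0,-4.92],[-0.19,0,-4.92],[-0.18,0,-4.92],[0,0,0],[0,0,0]], dr=[[0,-0.12,0],[0,0,0],[0,0,0],[0,0,0],[0,0,0],[0,0,0]], claw=[0.5,0.5,0.5,0.5,0.5,0.5])

```text
time: 16.77
tool_pos: [0.471, -0.1046, 0.1507]
eef_rot: [0.54, -0.54, 0.456, -0.456]
wrist_force: [-0.2, 0.1, 0.5]
gripper_width: 0.0426
```

```bash
python3 - <<'E'
from h import *
plan(.4703,-.1035,.039,9.7)
cam('wrist','w6.png'); boxes('wrist')
E
```

```text
t 16.77 pos [ 0.471  -0.1046  0.1507] w 0.0426 F [-0.2  0.1  0.5]
[[0.167, 0.0, 0.986], [-0.986, -0.0, 0.167], [0.0, -1.0, 0.0]]
J [-0.218, 0.208, -0.247, 1.116, 0.0, 1.185]
jaw now 9.6 turn dr [-0.    -0.002  0.   ] rows>= 1 then shift cm [-0.12 11.17 -0.05] rows>= 2
1 [444. 173.] xy mm [614.9 -50.1] size [107.9 208.5] ang 2.3 medz 0.0279 mean [ 0.5911 -0.0649]
16 [280. 193.] xy mm [ 469.8 -100.6] size [80.  54.3] ang 9.5 medz 0.0332 mean [ 0.4704 -0.0976]
```

View pics/w6.png

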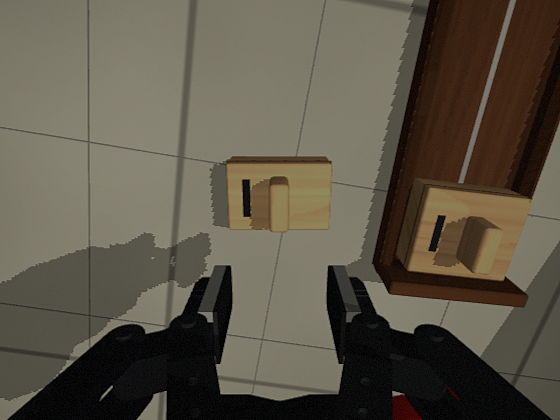

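Emit:
send_rows(linear=[[-0.2,5,-0.05],[0,4,0],[0,2.1,0],[0,0,0],[0,0,0],[0,0,0],[0,0,0],[0,0,0]], dr=[[0,0,0],[0,0,0],[0,0,0],[0,0,0],[0,0,0],[0,0,0],[0,0,0],[0,0,0]], claw=[0.5,0.5,0.5,0.5,0.5,1,1,1])

```text
time: 17.82
tool_pos: [0.4705, -0.1027, 0.0407]
eef_rot: [0.54, -0.54, 0.456, -0.457]
wrist_force: [-2.1, 0.5, 7.1]
gripper_width: 0.0128
```

Emit:
send_rows(linear=[[0,-4,0],[0,-5,0],[0,-2,0],[0,0,0]], dr=[[0,0,0],[0,0,0],[0,0.118,0],[0,0,0]], claw=[1,1,1,1])

```text
time: 18.32
tool_pos: [0.4709, -0.1027, 0.1512]
eef_rot: [0.513, -0.512, 0.486, -0.488]
wrist_force: [-0.7, 0.2, -2.9]
gripper_width: 0.0126
```

```bash
python3 - <<'E'
from h import *
t=slot(.113); plan(t[0],t[1],.148,2.95)
cam('top','t6.png'); boxes('top',.026,.05)
E
```

```text
t 18.32 pos [ 0.4709 -0.1027  0.1512] w 0.0126 F [-0.7  0.2 -2.9]
[[0.05, 0.003, 0.999], [-0.999, -0.001, 0.05], [0.001, -1.0, 0.003]]
J [-0.215, 0.204, -0.251, 1.113, -0.0, 1.306]
jaw now 2.9 turn dr [-0.003 -0.001  0.001] rows>= 1 then shift cm [-6.08  0.32 14.65] rows>= 3
10 [317. 193.] xy mm [630.2 -75.1] size [20.5 84.4] ang 74.9 medz 0.0422 mean [ 0.6335 -0.0788]
44 [236. 272.] xy mm [459.3 105.8] size [46.4 80. ] ang 62.8 medz 0.0319 mean [0.4598 0.1044]
45 [141. 280.] xy mm [445.1 316.9] size [63.1 80.7] ang 75.8 medz 0.0316 mean [0.4449 0.3142]
```

View pics/t6.png

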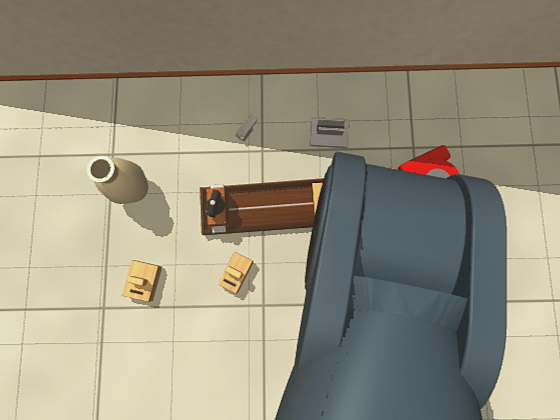

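Emit:
send_rows(linear=[[-1.52,0,3.66],[-1.52,0,3.66],[-1.52,0,3.66],[-1.52,0,3.66],[0,0,0],[0,0,0]], dr=[[0,0,0],[0,0,0],[0,0,0],[0,0,0],[0,0,0],[0,0,0]], claw=[1,1,1,1,1,1])

```text
time: 19.12
tool_pos: [0.6121, -0.0345, 0.1483]
eef_rot: [-0.512, 0.513, -0.488, 0.486]
wrist_force: [-0.6, -0.1, -2.0]
gripper_width: 0.0126
```

```bash
python3 - <<'E'
from h import *
t=slot(.113); plan(t[0],t[1],.051,2.95)
cam('wrist','w7.png'); boxes('wrist',.038,.05)
E
```

```text
t 19.12 pos [ 0.6121 -0.0345  0.1483] w 0.0126 F [-0.6 -0.1 -2. ]
[[0.052, -0.003, 0.999], [-0.999, 0.0, 0.052], [-0.0, -1.0, -0.003]]
J [-0.056, 0.475, 0.126, 1.224, -0.0, 1.463]
jaw now 3.0 turn dr [ 0.003  0.    -0.   ] rows>= 1 then shift cm [-0.    9.73  0.2 ] rows>= 2
```

View pics/w7.png

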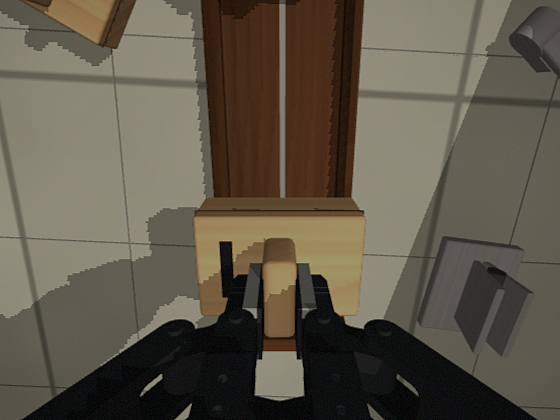

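Emit:
send_rows(linear=[[0,3,0.2],[0,3,0],[0,2,0],[0,0.8,0],[0,0.5,0],[0,0.3,0],[0,0,0],[0,0,0]], dr=[[0,0,0],[0,0,0],[0,0,0],[0,0,0],[0,0,0],[0,0,0],[0,0,0],[0,0,0]], claw=[1,1,1,1,1,1,1,1])

```text
time: 20.18
tool_pos: [0.6154, -0.0344, 0.0543]
eef_rot: [0.513, -0.512, 0.487, -0.488]
wrist_force: [-0.4, -0.3, -2.2]
gripper_width: 0.0122
```

Emit:
send_rows(linear=[[0,0.1,-0.1],[0,0.1,0],[0,0.1,0],[0,0,0],[0,0,0]], dr=[[0,0,0],[0,0,0],[0,0,0],[0,0,0],[0,0,0]], claw=[1,1,1,1,1])

```text
time: 20.8
tool_pos: [0.6141, -0.0344, 0.0509]
eef_rot: [-0.512, 0.512, -0.487, 0.487]
wrist_force: [-1.7, -0.2, -1.0]
gripper_width: 0.0123
```

Just at the floor. Release and rise.

Emit:
send_rows(linear=[[0,0,0],[0,0,0],[0,-3,0],[0,-5,0],[0,-2,0],[-5,0,0],[0,0,0],[0,0,0]], dr=[[0,0,0],[0,0,0],[0,0,0],[0,0,0],[0,0,0],[0,0,0],[0,0,0],[0,0,0]], claw=[0.55,0.55,0.5,0.5,0.5,0.5,0.5,0.5])

```text
time: 21.8
tool_pos: [0.6116, 0.0155, 0.1508]
eef_rot: [-0.512, 0.513, -0.487, 0.487]
wrist_force: [0.4, -0.5, 0.4]
gripper_width: 0.043
```

```bash
python3 - <<'E'
from h import *
plan(.4593,.1058,.15,-27.2)
cam('wrist','w8.png'); boxes('wrist',.038,.05)
E
```

```text
t 21.8 pos [0.6116 0.0155 0.1508] w 0.043 F [ 0.4 -0.5  0.4]
[[0.05, 0.0, 0.999], [-0.999, -0.0, 0.05], [0.0, -1.0, 0.0]]
J [0.025, 0.469, 0.123, 1.225, -0.0, 1.546]
jaw now 2.9 turn dr [-0.     0.525  0.   ] rows>= 3 then shift cm [ -1.07   0.08 -17.67] rows>= 3
2 [65. 62.] xy mm [465.4 107.6] size [36.3 10.5] ang 78.0 medz 0.0442 mean [0.4663 0.1081]
5 [278.  44.] xy mm [605.9 126.2] size [78.5  0.5] ang 3.3 medz 0.045 mean [0.6052 0.1262]
6 [281. 259.] xy mm [613.7 -31.8] size [80.  53.9] ang 3.0 medz 0.0431 mean [ 0.6146 -0.0283]
7 [281. 340.] xy mm [ 618.  -106.3] size [110.   77.5] ang 3.4 medz 0.0431 mean [ 0.619  -0.1057]
```

View pics/w8.png

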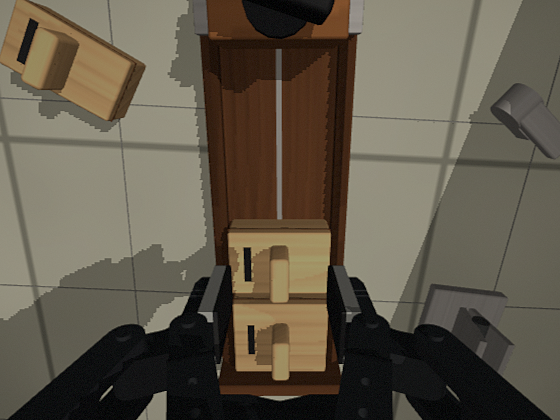

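Both boxes are flat and in the middle; about 8 mm gap between them. Next is box46.

Emit:
send_rows(linear=[[0,0,0],[0,0,0],[0,0,0],[-0.36,0,-5.9],[-0.36,0,-5.9],[-0.35,0,-5.87],[0,0,0],[0,0,0]], dr=[[0,0.175,0],[0,0.175,0],[0,0.175,0],[0,0,0],[0,0,0],[0,0,0],[0,0,0],[0,0,0]], claw=[0.5,0.5,0.5,0.5,0.5,0.5,0.5,0.5])

```text
time: 22.85
tool_pos: [0.46, 0.1054, 0.1511]
eef_rot: [-0.369, 0.368, -0.603, 0.604]
wrist_force: [0.3, 0.3, 0.4]
gripper_width: 0.0427
```

```bash
python3 - <<'E'
from h import *
plan(.4593,.1058,.039,-27.2)
cam('wrist','w9.png'); boxes('wrist')
E
```

```text
t 22.85 pos [0.46   0.1054 0.1511] w 0.0427 F [0.3 0.3 0.4]
[[-0.458, 0.001, 0.889], [-0.889, 0.0, -0.458], [-0.0, -1.0, 0.001]]
J [0.225, 0.186, -0.273, 1.111, -0.0, 2.272]
jaw now -27.2 turn dr [-0.001 -0.001 -0.   ] rows>= 1 then shift cm [-0.   11.21 -0.08] rows>= 2
1 [375.  32.] xy mm [579.2 175.5] size [63.3 26.6] ang 4.8 medz 0.0273 mean [0.5723 0.182 ]
2 [418.  41.] xy mm [599.4 164.8] size [82.1 19.4] ang 17.7 medz 0.0343 mean [0.5937 0.1636]
4 [538. 122.] xy mm [656.8  64.4] size [  7.  108.5] ang 2.9 medz 0.0272 mean [0.6564 0.0705]
15 [468. 272.] xy mm [586.4  -8.4] size [ 53.4 276.6] ang 3.1 medz 0.0277 mean [ 0.5721 -0.0291]
24 [279. 195.] xy mm [459.6 109.1] size [46.2 79.6] ang 62.9 medz 0.0332 mean [0.4617 0.1107]
36 [504. 243.] xy mm [597.9 -13.2] size [96.3 45.2] ang 37.9 medz 0.0334 mean [ 0.6039 -0.0079]
```

View pics/w9.png

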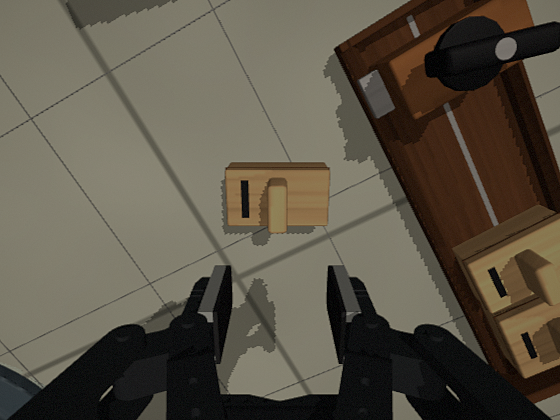

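Box46 is undisturbed and aligned with the jaws (bar at (277,205)).

Emit:
send_rows(linear=[[-0.05,5,-0.08],[0,4,0],[0,2.1,0],[0,0,0],[0,0,0],[0,0,0],[0,0,0],[0,0,0]], dr=[[0,0,0],[0,0,0],[0,0,0],[0,0,0],[0,0,0],[0,0,0],[0,0,0],[0,0,0]], claw=[0.5,0.5,0.5,0.5,0.5,1,1,1])

```text
time: 23.9
tool_pos: [0.4596, 0.1068, 0.0407]
eef_rot: [-0.369, 0.368, -0.603, 0.604]
wrist_force: [-0.6, -2.1, 6.5]
gripper_width: 0.0127
```

Emit:
send_rows(linear=[[0,-4,0],[0,-5,0],[0,-2,0],[0,0,0],[0,0,0],[0,0,0]], dr=[[0,0,0],[0,0,0],[0,0,0],[0,-0.175,0],[0,-0.175,0],[0,-0.175,0]], claw=[1,1,1,1,1,1])

```text
time: 24.65
tool_pos: [0.4589, 0.1067, 0.1502]
eef_rot: [0.514, -0.514, 0.486, -0.486]
wrist_force: [-0.3, -0.5, -2.5]
gripper_width: 0.0126
```

```bash
python3 - <<'E'
from h import *
t=slot(.170); print(t);plan(t[0],t[1],.15,2.95)
E
```

```text
[0.61115255 0.02249026]
t 24.65 pos [0.4589 0.1067 0.1502] w 0.0126 F [-0.3 -0.5 -2.5]
[[0.056, 0.001, 0.998], [-0.998, 0.0, 0.056], [-0.0, -1.0, 0.001]]
J [0.228, 0.185, -0.276, 1.109, -0.0, 1.743]
jaw now 3.2 turn dr [-0.001  0.004 -0.   ] rows>= 1 then shift cm [ 9.19  0.02 14.77] rows>= 3
```

Emit:
send_rows(linear=[[2.3,0,3.69],[2.3,0,3.69],[2.3,0,3.69],[2.29,0,3.7],[0,0,0],[0,0,0],[0,3,0],[0,3,0],[0,2,0],[0,0.8,0],[0,0,0],[0,0,0]], dr=[[0,0.004,0],[0,0,0],[0,0,0],[0,0,0],[0,0,0],[0,0,0],[0,0,0],[0,0,0],[0,0,0],[0,0,0],[0,0,0],[0,0,0]], claw=[1,1,1,1,1,1,1,1,1,1,1,1])

```text
time: 26.15
tool_pos: [0.6112, 0.022, 0.0629]
eef_rot: [0.512, -0.511, 0.488, -0.489]
wrist_force: [0.4, -0.7, -2.2]
gripper_width: 0.0123
```

```bash
python3 - <<'E'
from h import *
t=slot(.170); plan(t[0],t[1],.051,2.95)
E
```

```text
t 26.15 pos [0.6112 0.022  0.0629] w 0.0123 F [ 0.4 -0.7 -2.2]
[[0.046, 0.001, 0.999], [-0.999, 0.0, 0.046], [0.0, -1.0, 0.001]]
J [0.036, 0.518, -0.028, 1.023, -0.0, 1.561]
jaw now 2.6 turn dr [-0.001 -0.005  0.   ] rows>= 1 then shift cm [-0.05  1.19 -0.  ] rows>= 1
```

Emit:
send_rows(linear=[[0,0.5,0],[0,0.3,0],[0,0.2,0],[0,0.15,0],[0,0,0],[0,0,0]], dr=[[0,-0.005,0],[0,0,0],[0,0,0],[0,0,0],[0,0,0],[0,0,0]], claw=[1,1,1,1,1,1])

```text
time: 26.9
tool_pos: [0.6106, 0.0217, 0.0508]
eef_rot: [-0.513, 0.513, -0.487, 0.487]
wrist_force: [-4.5, -0.3, 6.6]
gripper_width: 0.0124
```

Emit:
send_rows(linear=[[0,0,0],[0,0,0],[0,-3,0],[0,-5,0],[0,-2,0],[-5,0,0],[0,0,0],[0,0,0]], dr=[[0,0,0],[0,0,0],[0,0,0],[0,0,0],[0,0,0],[0,0,0],[0,0,0],[0,0,0]], claw=[0.55,0.55,0.5,0.5,0.5,0.5,0.5,0.5])

```text
time: 27.9
tool_pos: [0.6081, 0.0717, 0.1502]
eef_rot: [-0.513, 0.513, -0.487, 0.487]
wrist_force: [0.0, 0.3, 0.3]
gripper_width: 0.0425
```

```bash
python3 - <<'E'
from h import *
plan(.4450,.3169,.15,-14)
cam('wrist','w10.png'); boxes('wrist',.038,.05)
E
```

```text
t 27.9 pos [0.6081 0.0717 0.1502] w 0.0425 F [0.  0.3 0.3]
[[0.052, -0.0, 0.999], [-0.999, -0.0, 0.052], [0.0, -1.0, -0.0]]
J [0.117, 0.47, 0.124, 1.224, -0.0, 1.637]
jaw now 3.0 turn dr [0.    0.296 0.   ] rows>= 2 then shift cm [-1.984e+01  2.000e-02 -2.176e+01] rows>= 5
4 [280. 289.] xy mm [610.9  -5.7] size [ 80.7 106.7] ang 2.0 medz 0.0431 mean [6.122e-01 5.000e-04]
9 [282. 375.] xy mm [617.8 -90.7] size [80.  45.4] ang 3.0 medz 0.043 mean [ 0.6182 -0.0859]
```

View pics/w10.png

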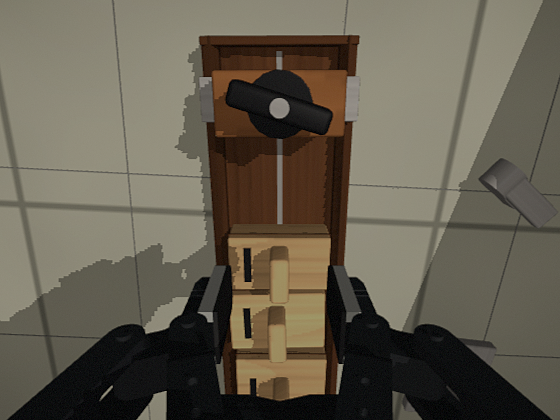

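Emit:
send_rows(linear=[[0,0,0],[0,0,-4],[0,0,-4],[0,0,-4],[0,0,0]], dr=[[0,0.148,0],[0,0.148,0],[0,0,0],[0,0,0],[0,0,0]], claw=[0.5,0.5,0.5,0.5,0.5])

```text
time: 28.58
tool_pos: [0.4888, 0.0947, 0.1506]
eef_rot: [0.435, -0.435, 0.557, -0.557]
wrist_force: [0.6, 0.4, -0.1]
gripper_width: 0.0431
```

```bash
python3 - <<'E'
from h import *
plan(.4450,.3169,.15,-14)
cam('side','s10.png'); boxes('side'); print(w('top',102,169,.17))
E
```

```text
t 28.57 pos [0.4888 0.0947 0.1506] w 0.0431 F [ 0.6  0.4 -0.1]
[[-0.243, -0.0, 0.97], [-0.97, -0.0, -0.243], [0.0, -1.0, -0.0]]
J [0.191, 0.239, -0.208, 1.125, 0.0, 2.007]
jaw now -14.0 turn dr [ 0.    -0.001  0.   ] rows>= 1 then shift cm [-20.5    0.06  -9.62] rows>= 4
1 [119. 126.] xy mm [1292.7 -868. ] size [  13.  1903.9] ang 0.1 medz 0.0329 mean [ 1.2927 -0.4715]
6 [474.  91.] xy mm [  223.7 -1187.5] size [ 25.1 374.2] ang 84.4 medz 0.0331 mean [ 0.2173 -1.1884]
14 [267. 239.] xy mm [617.7 -25.8] size [ 94.9 150.3] ang 3.2 medz 0.033 mean [0.611  0.0048]
26 [240. 289.] xy mm [595.9 160.5] size [90.5 35. ] ang 26.5 medz 0.0335 mean [0.598  0.1632]
34 [290. 392.] xy mm [444.6 320.1] size [62.8 80.3] ang 76.7 medz 0.0325 mean [0.4428 0.3249]
35 [151. 380.] xy mm [642.  378.8] size [75.  26.3] ang 42.8 medz 0.0333 mean [0.6367 0.3823]
[0.66129358 0.35068263 0.17      ]
```

View pics/s10.png

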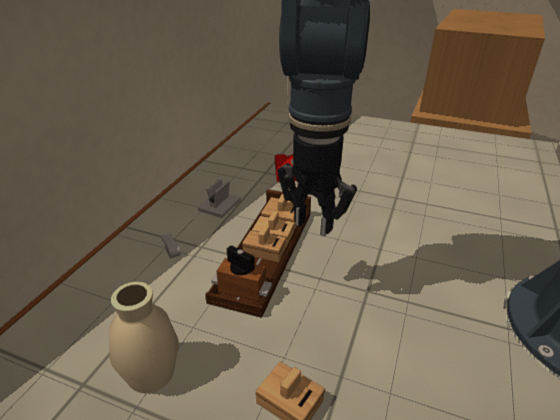

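Emit:
send_rows(linear=[[-5.15,0,-2.4],[-5.15,0,-2.4],[-5.15,0,-2.4],[-5.15,0,-2.4],[0,0,0],[0,0,0]], dr=[[0,0,0],[0,0,0],[0,0,0],[0,0,0],[0,0,0],[0,0,0]], claw=[0.5,0.5,0.5,0.5,0.5,0.5])

```text
time: 29.38
tool_pos: [0.4483, 0.3178, 0.15]
eef_rot: [-0.435, 0.435, -0.557, 0.558]
wrist_force: [0.6, -0.6, 0.1]
gripper_width: 0.0429
```

```bash
python3 - <<'E'
from h import *
plan(.4449,.3178,.039,-13.7)
cam('wrist','w11.png'); boxes('wrist')
E
```

```text
t 29.38 pos [0.4483 0.3178 0.15  ] w 0.0429 F [ 0.6 -0.6  0.1]
[[-0.243, -0.0, 0.97], [-0.97, -0.0, -0.243], [0.0, -1.0, 0.0]]
J [0.617, 0.342, -0.069, 1.16, -0.0, 2.433]
jaw now -14.0 turn dr [-0.    -0.006  0.   ] rows>= 1 then shift cm [ 0.08 11.1  -0.33] rows>= 2
3 [513.  78.] xy mm [629.8 362.5] size [69.3 21. ] ang 77.8 medz 0.0335 mean [0.6257 0.3655]
4 [276. 195.] xy mm [445.  320.5] size [62.1 79.9] ang 76.5 medz 0.0332 mean [0.4469 0.3234]
11 [492. 299.] xy mm [602.  176.5] size [109.5  29.1] ang 2.3 medz 0.0271 mean [0.6052 0.1853]
12 [497. 322.] xy mm [603.7 166.2] size [79.6  3.6] ang 3.2 medz 0.0332 mean [0.6049 0.1661]
```

View pics/w11.png

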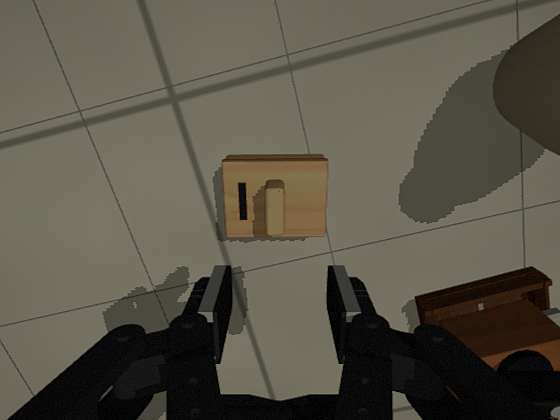

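Box62 is where expected, bar at (275,207). Grasp it.

Emit:
send_rows(linear=[[0.08,5,-0.33],[0,4,0],[0,2.1,0],[0,0,0],[0,0,0],[0,0,0],[0,0,0],[0,0,0]], dr=[[0,-0.006,0],[0,0,0],[0,0,0],[0,0,0],[0,0,0],[0,0,0],[0,0,0],[0,0,0]], claw=[0.5,0.5,0.5,0.5,0.5,1,1,1])

```text
time: 30.42
tool_pos: [0.4449, 0.3184, 0.0403]
eef_rot: [-0.437, 0.436, -0.556, 0.556]
wrist_force: [0.8, -2.3, 7.7]
gripper_width: 0.0131
```

Emit:
send_rows(linear=[[0,-4,0],[0,-5,0],[0,-4,0],[0,0,0],[0,0,0]], dr=[[0,0,0],[0,0,0],[0,-0.146,0],[0,-0.145,0],[0,0,0]], claw=[1,1,1,1,1])

```text
time: 31.05
tool_pos: [0.4442, 0.3182, 0.1697]
eef_rot: [0.513, -0.512, 0.487, -0.487]
wrist_force: [-0.5, -0.3, -2.6]
gripper_width: 0.013
```

```bash
python3 - <<'E'
from h import *
cam('top','t12.png')
X=cloud('top')
def rng(lo,hi,n):
    m=(X[...,2]>lo)&(X[...,2]<hi); P=X[m][:,:2]; Q=np.stack([P@xh,P@yh],-1)
    Q=Q[(abs(Q[:,0]-.6115)<.045)&(Q[:,1]<.15)&(Q[:,1]>-.2)]; 
    h=np.histogram(Q[:,1]+.179,bins=np.arange(-.02,.34,.003)); print(n,[(round(a*1000),int(c)) for a,c in zip(h[1],h[0]) if c])
rng(.038,.046,'lids'); rng(.062,.07,'stop')
t=slot(.232); print(t);plan(t[0],t[1],.17,2.95)
E
```

```text
lids [(1, 20), (4, 22), (7, 41), (10, 49), (13, 46), (16, 46), (19, 41), (22, 33), (25, 34), (28, 41), (31, 35), (34, 36), (37, 37), (40, 31), (43, 34), (46, 37), (49, 35), (52, 35), (55, 38), (58, 44), (61, 47), (64, 46), (67, 44), (70, 47), (73, 42), (85, 6), (88, 44), (91, 48), (94, 41), (97, 34), (100, 38), (103, 33), (106, 36), (109, 37), (112, 34), (115, 34), (118, 38), (121, 35), (124, 34), (127, 38), (130, 35), (133, 48), (136, 48), (139, 37), (145, 37), (148, 44), (151, 37), (154, 37), (157, 35), (160, 35), (163, 36), (166, 36), (169, 33), (172, 35), (175, 37), (178, 34), (181, 38), (184, 37), (187, 40), (190, 24), (268, 2), (271, 9), (280, 1), (283, 1), (286, 3), (289, 1), (292, 2), (295, 1), (298, 1)]
stop [(22, 5), (25, 4), (28, 6), (31, 1), (34, 3), (37, 4), (40, 4), (43, 10), (46, 4), (49, 5), (52, 6), (55, 3), (58, 4), (97, 5), (100, 10), (103, 5), (106, 4), (109, 7), (112, 5), (115, 1), (118, 8), (121, 3), (124, 5), (127, 4), (130, 5), (148, 2), (151, 8), (154, 4), (157, 4), (160, 5), (163, 7), (166, 5), (169, 3), (172, 4), (175, 4), (178, 2), (181, 7), (184, 5), (268, 2), (271, 50), (274, 34), (277, 38), (280, 15), (283, 21), (286, 16), (289, 15), (292, 20), (295, 10), (298, 11), (301, 30), (304, 23), (307, 24), (310, 19)]
[0.60796096 0.08440806]
t 31.1 pos [0.444  0.318  0.1691] w 0.0126 F [ 0.9 -0.8 -2.3]
[[0.049, -0.0, 0.999], [-0.999, -0.0, 0.049], [0.0, -1.0, -0.0]]
J [0.622, 0.326, -0.042, 1.203, -0.0, 2.144]
jaw now 2.8 turn dr [ 0.    -0.003  0.   ] rows>= 1 then shift cm [24.18 -0.09 15.18] rows>= 5
```

View pics/t12.png

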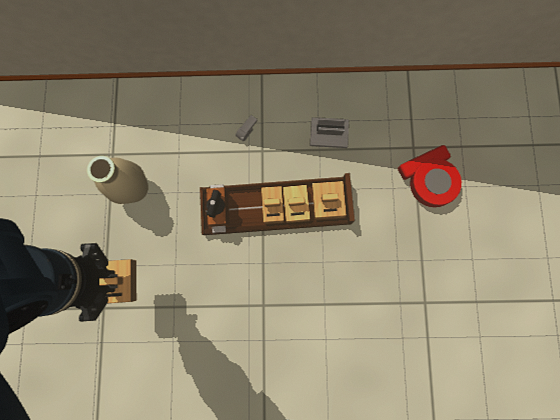

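Emit:
send_rows(linear=[[0,-1,3.8],[0,0,3.8],[6,0,3.8],[6,0,3.78],[6,0,0],[6.18,0,0],[0,0,0],[0,0,0]], dr=[[0,-0.003,0],[0,0,0],[0,0,0],[0,0,0],[0,0,0],[0,0,0],[0,0,0],[0,0,0]], claw=[1,1,1,1,1,1,1,1])

```text
time: 32.1
tool_pos: [0.599, 0.0987, 0.1788]
eef_rot: [-0.513, 0.513, -0.487, 0.487]
wrist_force: [0.1, 0.5, -1.8]
gripper_width: 0.0125
```

```bash
python3 - <<'E'
from h import *
t=slot(.232); plan(t[0],t[1],.051,2.95)
cam('wrist','w12.png')
E
```

```text
t 32.1 pos [0.599  0.0987 0.1788] w 0.0125 F [ 0.1  0.5 -1.8]
[[0.052, -0.001, 0.999], [-0.999, 0.0, 0.052], [-0.0, -1.0, -0.001]]
J [0.163, 0.451, 0.166, 1.287, 0.0, 1.682]
jaw now 3.0 turn dr [ 0.001  0.001 -0.   ] rows>= 1 then shift cm [ 1.48 12.78  0.82] rows>= 3
```

View pics/w12.png

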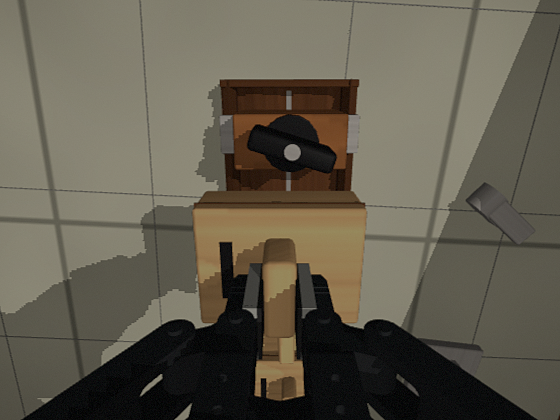

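Emit:
send_rows(linear=[[1.48,0,0.82],[0,0,0],[0,4,0],[0,4,0],[0,3,0],[0,0,0],[0,0,0]], dr=[[0,0,0],[0,0,0],[0,0,0],[0,0,0],[0,0,0],[0,0,0],[0,0,0]], claw=[1,1,1,1,1,1,1])

```text
time: 33.02
tool_pos: [0.609, 0.0848, 0.0707]
eef_rot: [0.514, -0.513, 0.486, -0.486]
wrist_force: [0.3, 0.8, -3.7]
gripper_width: 0.0127
```

```bash
python3 - <<'E'
from h import *
t=slot(.232); plan(t[0],t[1],.051,2.95)
E
```

```text
t 33.02 pos [0.609  0.0848 0.0707] w 0.0127 F [ 0.3  0.8 -3.7]
[[0.055, 0.001, 0.998], [-0.998, 0.0, 0.055], [-0.0, -1.0, 0.001]]
J [0.138, 0.519, -0.007, 1.044, 0.0, 1.654]
jaw now 3.2 turn dr [-0.001  0.004 -0.   ] rows>= 1 then shift cm [ 0.03  1.97 -0.1 ] rows>= 1
```

Emit:
send_rows(linear=[[0,0.8,-0.1],[0,0.5,0],[0,0.3,0],[0,0.2,0],[0,0.1,0],[0,0,0],[0,0,0]], dr=[[0,0,0],[0,0,0],[0,0,0],[0,0,0],[0,0,0],[0,0,0],[0,0,0]], claw=[1,1,1,1,1,1,1])

```text
time: 33.9
tool_pos: [0.6073, 0.0844, 0.0504]
eef_rot: [0.514, -0.514, 0.486, -0.486]
wrist_force: [0.3, -0.2, -1.6]
gripper_width: 0.0127
```

Emit:
send_rows(linear=[[0,0.05,0],[0,0,0],[0,0,0],[0,-3,0],[0,-5,0],[0,-4,0],[0,0,0],[0,0,0]], dr=[[0,0,0],[0,0,0],[0,0,0],[0,0,0],[0,0,0],[0,0,0],[0,0,0],[0,0,0]], claw=[1,0.55,0.55,0.5,0.5,0.5,0.5,0.5])

```text
time: 34.9
tool_pos: [0.6071, 0.0844, 0.1692]
eef_rot: [-0.513, 0.514, -0.486, 0.486]
wrist_force: [0.1, 0.2, -1.0]
gripper_width: 0.0429
```

```bash
python3 - <<'E'
from h import *
cam('wrist','w13.png');cam('side','s13.png'); boxes('wrist',.038,.05)
X=cloud('wrist')
m=(X[...,2]>.098)&(X[...,2]<.112)&(X[...,0]>.54)&(X[...,0]<.68)&(X[...,1]>.09)
P=X[m][:,:2]; print(len(P),cv2.minAreaRect((P*1000).astype(np.float32)))
t=slot(.274+.02); print(t)
E
```

```text
5 [281. 193.] xy mm [607.3  86.2] size [80.1 62.5] ang 3.2 medz 0.0432 mean [0.6079 0.0892]
6 [280. 290.] xy mm [611.   -5.9] size [ 81.4 106.6] ang 2.5 medz 0.0431 mean [6.118e-01 4.000e-04]
8 [281. 373.] xy mm [617.9 -94.5] size [80.1 53.9] ang 2.3 medz 0.043 mean [ 0.6184 -0.0893]
2394 ((604.0316772460938, 146.13168334960938), (14.162532806396484, 56.01143264770508), 75.96028900146484)
[0.60476937 0.14632586]
```

View pics/w13.png

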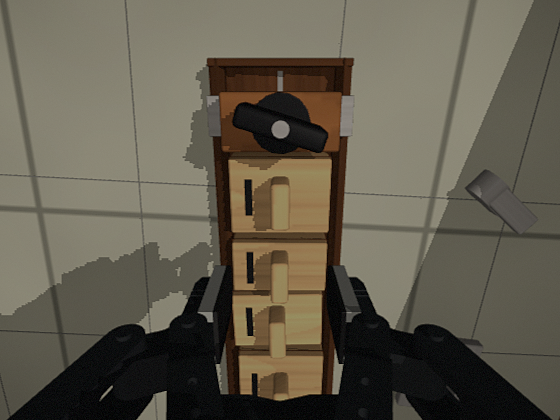

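View pics/s13.png

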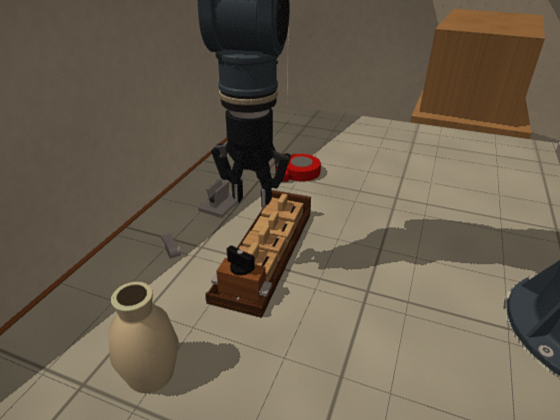

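```bash
python3 - <<'E'
from h import *
plan(.6045,.1460,.082,76)
E
```

```text
t 35.0 pos [0.6066 0.0843 0.1686] w 0.0428 F [ 0.2  0.  -0.1]
[[0.055, -0.002, 0.998], [-0.998, -0.0, 0.055], [0.0, -1.0, -0.002]]
J [0.138, 0.466, 0.164, 1.27, 0.0, 1.654]
jaw now 3.1 turn dr [ 2.000e-03 -1.272e+00 -1.000e-03] rows>= 8 then shift cm [-1.7   8.66  5.94] rows>= 2
```

Emit:
send_rows(linear=[[0,0,0],[0,0,0],[0,0,0],[0,0,0],[0,0,0],[0,0,0],[0,0,0],[0,0,0],[-0.85,0,2.97],[-0.85,0,2.97],[0,0,0]], dr=[[0,-0.159,0],[0,-0.159,0],[0,-0.159,0],[0,-0.159,0],[0,-0.159,0],[0,-0.159,0],[0,-0.159,0],[0,-0.159,0],[0,0,0],[0,0,0],[0,0,0]], claw=[0.5,0.5,0.5,0.5,0.5,0.5,0.5,0.5,0.5,0.5,0.5])

```text
time: 36.38
tool_pos: [0.6044, 0.1478, 0.1686]
eef_rot: [-0.702, 0.702, -0.086, 0.085]
wrist_force: [-0.2, -0.5, -0.2]
gripper_width: 0.0429
```

```bash
python3 - <<'E'
from h import *
plan(.6045,.1460,.082,76)
E
```

```text
t 36.38 pos [0.6044 0.1478 0.1686] w 0.0429 F [-0.2 -0.5 -0.2]
[[0.971, -0.002, 0.239], [-0.239, -0.0, 0.971], [-0.002, -1.0, -0.001]]
J [0.24, 0.487, 0.196, 1.282, 0.0, 0.481]
jaw now 76.2 turn dr [ 0.001  0.003 -0.002] rows>= 1 then shift cm [ 0.05  8.66 -0.17] rows>= 2
```

Emit:
send_rows(linear=[[0.05,4,-0.17],[0,3.5,0],[0,1.1,0],[0,0,0],[0,0,0],[0,0,0],[0,0,0],[0,0,0]], dr=[[0,0,0],[0,0,0],[0,0,0],[0,0,0],[0,0,0],[0,0,0],[0,0,0],[0,0,0]], claw=[0.5,0.5,0.5,0.5,0.5,1,1,1], force=80)

```text
time: 37.38
tool_pos: [0.6057, 0.1445, 0.0849]
eef_rot: [0.702, -0.702, 0.085, -0.087]
wrist_force: [-1.1, 0.0, 7.1]
gripper_width: 0.0122
```

```bash
python3 - <<'E'
from h import *
t=slot(.232+.02); print(t); plan(t[0],t[1],.082)
E
```

```text
[0.60693142 0.10438155]
t 37.38 pos [0.6057 0.1445 0.0849] w 0.0122 F [-1.1  0.   7.1]
[[0.97, 0.002, 0.241], [-0.241, 0.0, 0.97], [0.002, -1.0, 0.001]]
J [0.234, 0.524, 0.04, 1.085, -0.0, 0.478]
jaw now 76.0 turn dr [-0.001 -0.     0.002] rows>= 1 then shift cm [ 1.08  0.29 -3.87] rows>= 1
```

Emit:
send_rows(linear=[[0.13,0,-0.48],[0.13,0,-0.48],[0.13,0,-0.48],[0.13,0,-0.48],[0.13,0,-0.48],[0.13,0,-0.48],[0.13,0,-0.48],[0,0,0]], dr=[[0,0,0],[0,0,0],[0,0,0],[0,0,0],[0,0,0],[0,0,0],[0,0,0],[0,0,0]], claw=[1,1,1,1,1,1,1,1])

```text
time: 38.38
tool_pos: [0.6075, 0.1107, 0.0849]
eef_rot: [0.703, -0.701, 0.085, -0.087]
wrist_force: [5.9, 8.8, 1.0]
gripper_width: 0.0123
```

```bash
python3 - <<'E'
from h import *
t=slot(.232+.02); print(t); plan(t[0],t[1],.082)
E
```

```text
[0.60693142 0.10438155]
t 38.38 pos [0.6075 0.1107 0.0849] w 0.0123 F [5.9 8.8 1. ]
[[0.971, 0.003, 0.241], [-0.241, 0.003, 0.971], [0.003, -1.0, 0.003]]
J [0.179, 0.512, 0.02, 1.076, 0.002, 0.423]
jaw now 76.1 turn dr [-0.003 -0.     0.003] rows>= 1 then shift cm [ 0.1   0.29 -0.63] rows>= 1
```

Emit:
send_rows(linear=[[0.03,0,-0.2],[0.03,0,-0.2],[0.03,0,-0.2],[0,0,0],[0,0,0]], dr=[[0,0,0],[0,0,0],[0,0,0],[0,0,0],[0,0,0]], claw=[1,1,1,1,1])

```text
time: 39.0
tool_pos: [0.6076, 0.1069, 0.085]
eef_rot: [0.704, -0.7, 0.084, -0.087]
wrist_force: [11.4, 23.3, -5.8]
gripper_width: 0.0122
```

Emit:
send_rows(linear=[[0.05,0,-0.2],[0.05,0,-0.2],[0,0,0],[0,0,0]], dr=[[0,0,0],[0,0,0],[0,0,0],[0,0,0]], claw=[1,1,1,1])

```text
time: 39.5
tool_pos: [0.6076, 0.1063, 0.0851]
eef_rot: [0.707, -0.697, 0.083, -0.085]
wrist_force: [11.8, 48.1, -8.5]
gripper_width: 0.0124
```

Emit:
send_rows(linear=[[0,0,0.15],[0,0,0],[0,0,0],[0,0,0],[0,0,0],[0,0,0],[0,0,0],[0,0,0],[0,0,0],[0,0,0]], dr=[[0,0,0],[0,0.15,0],[0,0.15,0],[0,0.15,0],[0,0.15,0],[0,0.15,0],[0,0.15,0],[0,0.15,0],[0,0.15,0],[0,0,0]], claw=[1,1,1,1,1,1,1,1,1,1])

```text
time: 40.75
tool_pos: [0.6065, 0.1057, 0.085]
eef_rot: [0.534, -0.528, 0.469, -0.466]
wrist_force: [1.2, 33.1, 2.1]
gripper_width: 0.0124
```

```bash
python3 - <<'E'
from h import *
s,m=st(); print(s['moment']); plan(.6076,.1063,.085)
E
```

```text
t 40.75 pos [0.6065 0.1057 0.085 ] w 0.0124 F [ 1.2 33.1  2.1]
[[0.127, 0.002, 0.992], [-0.992, 0.009, 0.127], [-0.008, -1.0, 0.003]]
J [0.168, 0.508, 0.015, 1.074, 0.008, 1.611]
[ 6.8089575  -0.15342639 -0.11515448]
t 40.75 pos [0.6065 0.1057 0.085 ] w 0.0124 F [ 1.2 33.1  2.1]
[[0.127, 0.002, 0.992], [-0.992, 0.009, 0.127], [-0.008, -1.0, 0.003]]
J [0.168, 0.508, 0.015, 1.074, 0.008, 1.611]
jaw now 7.3 turn dr [-0.003  0.    -0.008] rows>= 1 then shift cm [-0.05 -0.    0.11] rows>= 1
```

Emit:
send_rows(linear=[[0,0,0],[0,0,0],[0,0,0],[0,0,0],[0,0,0]], dr=[[0,0.15,0],[0,0.15,0],[0,0.15,0],[0,0.14,0],[0,0,0]], claw=[1,1,1,1,1])

```text
time: 41.38
tool_pos: [0.6058, 0.1058, 0.0849]
eef_rot: [0.374, -0.37, 0.604, -0.599]
wrist_force: [-4.5, 33.6, 6.1]
gripper_width: 0.0119
```

```bash
python3 - <<'E'
from h import *
s,m=st(); print(s['moment']); plan(.6076,.1063,.085)
E
```

```text
t 41.38 pos [0.6058 0.1058 0.0849] w 0.0119 F [-4.5 33.6  6.1]
[[-0.446, 0.001, 0.895], [-0.895, 0.009, -0.446], [-0.008, -1.0, -0.003]]
J [0.168, 0.508, 0.014, 1.075, 0.009, 2.201]
[ 7.03892251  0.99583495 -0.13967004]
t 41.38 pos [0.6058 0.1058 0.0849] w 0.0119 F [-4.5 33.6  6.1]
[[-0.446, 0.001, 0.895], [-0.895, 0.009, -0.446], [-0.008, -1.0, -0.003]]
J [0.168, 0.508, 0.014, 1.075, 0.009, 2.201]
jaw now -26.5 turn dr [ 0.003 -0.    -0.008] rows>= 1 then shift cm [-0.13 -0.01  0.14] rows>= 1
```

Emit:
send_rows(linear=[[-0.22,0,0],[0,0,0],[0,0,0],[0,0,0],[0,-2,0],[0,-5,0],[0,-6,0],[0,-5,0],[0,0,0]], dr=[[0,0,0],[0,0,0],[0,0,0],[0,0,0],[0,0,0],[0,0,0],[0,0,0],[0,0,0],[0,0,0]], claw=[1,1,0.5,0.5,0.5,0.5,0.5,0.5,0.5])

```text
time: 42.5
tool_pos: [0.6083, 0.1028, 0.2681]
eef_rot: [-0.374, 0.37, -0.6, 0.602]
wrist_force: [0.3, -0.6, -1.1]
gripper_width: 0.0429
```

```bash
python3 - <<'E'
from h import *
st();cam('wrist','w14.png'); cam('side','s14.png'); boxes('wrist',.038,.05)
X=cloud('wrist')
m=(X[...,2]>.098)&(X[...,2]<.112)&(X[...,0]>.54)&(X[...,0]<.68)&(X[...,1]>.05)
P=X[m][:,:2]; print(len(P),cv2.minAreaRect((P*1000).astype(np.float32)))
E
```

```text
t 42.5 pos [0.6083 0.1028 0.2681] w 0.0429 F [ 0.3 -0.6 -1.1]
[[-0.447, 0.007, 0.895], [-0.895, 0.001, -0.447], [-0.004, -1.0, 0.006]]
J [0.168, 0.465, 0.412, 1.511, -0.0, 2.202]
4 [326. 246.] xy mm [614.8 -31.1] size [ 92.2 232.3] ang 6.8 medz 0.0431 mean [ 6.179e-01 -5.000e-04]
930 ((606.1668701171875, 109.22017669677734), (55.5628662109375, 13.257006645202637), 63.533164978027344)
```

View pics/w14.png

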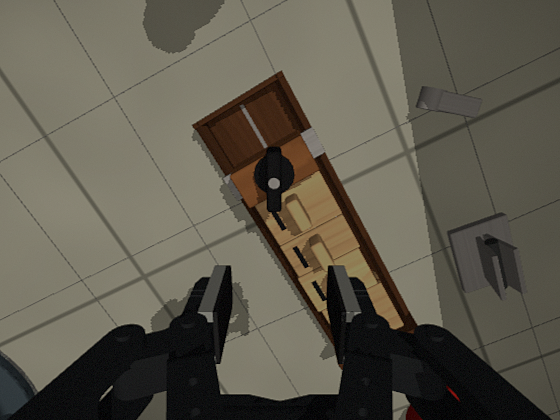

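Emit:
send_rows(linear=[[-4,0,-4],[-4,0,-4],[-4,0,-4],[-4,0,-4],[-4,0,-4],[0,0,0],[0,0,0]], dr=[[0,0,0],[0,0,0],[0,0,0],[0,0,0],[0,0,0],[0,0,0],[0,0,0]], claw=[0.5,0.5,0.5,0.5,0.5,0.5,0.5])

```text
time: 43.48
tool_pos: [0.5168, 0.3706, 0.2626]
eef_rot: [-0.371, 0.373, -0.601, 0.601]
wrist_force: [-0.9, 0.3, -0.4]
gripper_width: 0.0424
```

```bash
python3 - <<'E'
from h import *
p,d,c=cam('top','t15.png')
cv2.imwrite('pics/t15c.png',cv2.cvtColor(cv2.resize(p[160:250,190:370],None,fx=4.4,fy=4.4,interpolation=cv2.INTER_CUBIC),cv2.COLOR_RGB2BGR))
X=cloud('top')
def rng(lo,hi,n):
    m=(X[...,2]>lo)&(X[...,2]<hi); P=X[m][:,:2]; Q=np.stack([P@xh,P@yh],-1)
    Q=Q[(abs(Q[:,0]-.6115)<.045)&(Q[:,1]<.15)&(Q[:,1]>-.2)]; 
    h=np.histogram(Q[:,1]+.179,bins=np.arange(-.02,.34,.003)); print(n,[(round(a*1000),int(c)) for a,c in zip(h[1],h[0]) if c])
    for a,b in [(.005,.065),(.075,.12),(.13,.165),(.178,.225)]:
        s=Q[(Q[:,1]+.179>a)&(Q[:,1]+.179<b)]
        if len(s)>30: print('x range',np.round(s[:,0].min(),4),np.round(s[:,0].max(),4),np.round((s[:,0].min()+s[:,0].max())/2-.6115,4))
rng(.038,.046,'lids'); rng(.062,.07,'stop')
E
```

```text
lids [(1, 45), (4, 44), (7, 50), (10, 46), (13, 44), (16, 37), (19, 36), (22, 33), (25, 34), (28, 35), (31, 36), (34, 34), (37, 39), (40, 35), (43, 35), (46, 39), (49, 36), (52, 41), (55, 44), (58, 45), (61, 45), (64, 47), (67, 45), (70, 47), (73, 45), (76, 46), (79, 39), (82, 40), (85, 33), (88, 36), (91, 38), (94, 34), (97, 36), (100, 38), (103, 31), (106, 35), (109, 36), (112, 33), (115, 41), (118, 48), (121, 44), (124, 48), (127, 47), (130, 37), (133, 35), (136, 37), (139, 34), (142, 35), (145, 37), (148, 36), (151, 36), (154, 37), (157, 35), (160, 35), (163, 38), (166, 38), (169, 47), (172, 47), (175, 45), (178, 47), (181, 45), (184, 41), (187, 33), (190, 36), (193, 39), (196, 32), (199, 34), (202, 41), (205, 30), (208, 32), (211, 39), (214, 34), (217, 33), (220, 37), (223, 46), (226, 47), (229, 41), (232, 31), (241, 1), (244, 1), (247, 1), (253, 2), (256, 1), (259, 3), (262, 2)]
x range 0.572 0.6526 0.0008
x range 0.5683 0.6485 -0.0031
x range 0.5706 0.651 -0.0007
x range 0.5708 0.6511 -0.0005
stop [(16, 1), (19, 3), (22, 4), (25, 7), (28, 4), (31, 7), (34, 5), (37, 2), (40, 2), (43, 6), (46, 5), (49, 5), (52, 5), (82, 3), (85, 6), (88, 4), (91, 6), (94, 7), (97, 1), (100, 2), (103, 5), (106, 4), (109, 5), (112, 3), (115, 4), (130, 3), (133, 7), (136, 5), (139, 6), (142, 7), (145, 3), (148, 6), (151, 5), (154, 6), (157, 5), (160, 4), (163, 5), (166, 2), (184, 4), (187, 4), (190, 7), (193, 2), (196, 9), (199, 8), (202, 5), (205, 7), (208, 6), (211, 3), (214, 5), (217, 5), (220, 1), (232, 14), (235, 41), (238, 29), (241, 31), (244, 34), (247, 20), (250, 29), (253, 28), (256, 18), (259, 34), (262, 24), (265, 21), (268, 39), (271, 23)]
x range 0.6049 0.6198 0.0008
x range 0.6017 0.6152 -0.003
x range 0.6036 0.6182 -0.0006
x range 0.6035 0.6178 -0.0008
```

View pics/t15.png

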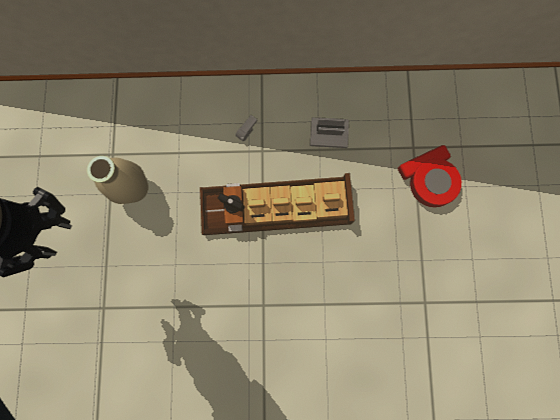

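View pics/t15c.png

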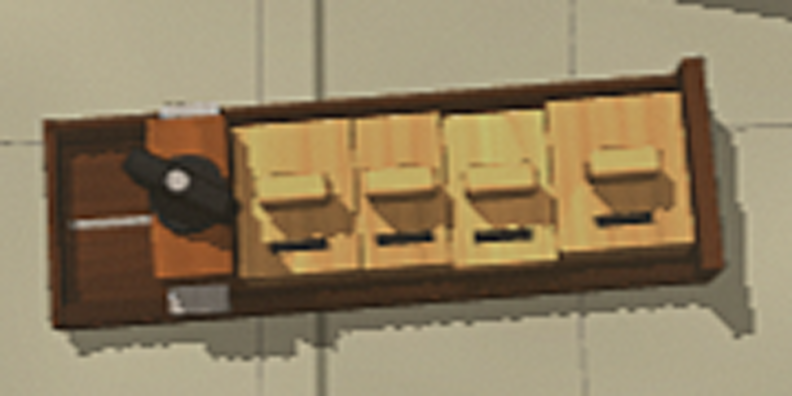

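The last top view shows the boxes packed without visible gaps, slots to the front, stop against box62 and the bystanders unmoved. Handing in.

```bash
python3 -c "
from h import *
st(); print(robot.sign_off())"
```

```text
t 43.52 pos [0.5172 0.3701 0.263 ] w 0.0426 F [-0.1 -0.3 -0. ]
[[-0.447, -0.001, 0.894], [-0.894, -0.001, -0.447], [0.001, -1.0, -0.0]]
J [0.621, 0.52, 0.487, 1.539, -0.0, 2.656]
the job is handed in; nothing more can be done
None
```

I put all four boxes away in the rack and handed the job in at about 43.5 s. I loosened the knob from about 1.95 to 0.3 rad and slid the stop back to about 0.27 m. From the end wall the order is box70, box54, box46, box62. I then pushed the stop up until it met about 48 N and tightened the knob.

What the last top and wrist images showed:
- **Fit:** the lids run without a break from the end wall to the stop face at about 0.233 m, against 0.232 m of boxes. Lid heights match boxes flat on the channel floor, and all slots face the front.
- **Centring:** all boxes are within about 1 mm of the channel's middle except box54, which sits about 3 mm to the front. The limit is 6 mm.
- **Knob:** about 2.09 rad, worked out from the angle of its bar.
- **Bystanders:** the vase, reel case, memo holder and whistle look unmoved in the top view. I did not measure their positions.
- **Robot:** the gripper was clear of everything when I handed in.

- **Camera disagreement:** the wrist and top cameras differed by about 3 mm along the rack when measuring box positions. I used the top view.
- **Hard set-down:** the wrist force reached about 60 N when I first pressed box70 onto the floor, and I backed off straight away.

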